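# Load the vial carrier and hold it in the scanner's corner

## Robot

A 6-joint arm with a two-finger parallel gripper is mounted at the origin on a cart in front of the work surface, level with it; the furniture and walls round the work are solid. World frame = base frame: x ahead of the robot, y to its left, z up, the work surface at z = 0. Lengths are in m, angles in rad, forces in N, time in s.
With the tool pointing down it reaches from about 0.35 to 0.975 m from the base axis. Payload 4.9 kg.
Tool frame: the origin (TCP) lies at the very end of the fingers, on their centre line; the grasp point (between the pads) lies 19 mm behind it; z points along the fingers, y is the direction in which the jaws open and shut (so a half turn about z gives the same grasp; the last joint's range is limited). The gripper opens to 85 mm and grips with 20 to 120 N. Pads are 22 mm wide; open, the fingers measure 114 mm over their backs; the gripper's body (76 mm by 85 mm) begins 54 mm behind the grasp point. The pads swing forward as they close: fully open they stand 13 mm farther back than shut.
Start: joints at [-1.377, 0.053, 1.613, -0, 1.476, -0.119], TCP at [0.192, -0.595, 0.231] pointing down, gripper open.
Joint ranges: [-3.01, 3.01], [-1.01, 2.22], [0.06, 2.58], [-1.02, 4.17], [0.09, 2.62], [-3.14, 3.14]. Speed limits (rad/s): [2.57, 2.57, 3.14, 3.14, 3.14, 3.14].

## Interface

Orientations are given as a unit quaternion [w, x, y, z].
In Python, from plant import state, eyes, job_done gives the robot as it stands.
- The arm moves only by the tool apply_moves, never from a script. Its argument "commands" is a list of rows, each an object with "linear": the shift along the tool's x, y, z in m, a list of three; "delta_rot": the turn, a rotation vector about the tool's x, y, z in degrees, a list of three; "fingers": the closure in counts, from 0 (fully open) to 255 (shut). In form: [{"linear": [x, y, z], "delta_rot": [wx, wy, wz], "fingers": fingers}, ...]. A call has exactly 8 rows; each row is the pose to reach, as a shift and turn from the pose commanded when the call began, along the tool's axes at that moment; what a row does not reach only later rows make up. A row lasts 1/10 s, in which the tool goes at most 50 mm and 8.59 degrees, less where a joint would pass 70% of its speed; a pose out of reach is approached as far as the arm can. A call with a gripper value outside its range is refused whole. The fingers move at their own pace and stop on an object; the grip force is fixed at half the most. Time passes only in rows, so rows that repeat a pose let the fingers close, or fill a call up. It gives the time, the measured TCP pose, the force and the opening at its end, in the units of the state.
- state(): the state, without advancing time (a new reading comes with each control period).
- eyes.grab_frame(name): name is "scene" or "top"; returns the picture (480x640x3 uint8, red, green, blue); there is no depth.
- eyes.camera_params(name): a dict with "fx", "fy", "cx", "cy" (pixels), "k1" (the pictures are not rectified: a ray, as slopes to the right and down, at radius r is drawn at 1 + k1 r^2 times it, then the intrinsics apply), "position" and "rotation" of the camera in the world. Camera axes: x right, y down, z forward; pixel columns grow to the right and rows downward; lengths in m; the calibration is good to about 2 mm. A picture is of the moment at which its call begins. camera_params takes no time and is no camera call.
- job_done(): hands the job in, once; it reports no verdict.
The state is a dict: "time": time; "joint_pos": joint angles; "joint_vel": joint speeds; "joint_efforts": joint torques, N m; "tool_pos": TCP position; "tool_rot": TCP orientation; "contact_force": force on the tool from outside, world axes, zero at the start; "ft_torque": the same for the moment, N m; "gripper_width": opening from 0.0 (shut) to 1.0 (fully open).
Only numpy, scipy, OpenCV 4.12 (cv2) and the standard library are available. Lean on these libraries where they do the work, as an engineer would, in place of code of your own. Each camera call takes 0.05 s, during which the arm holds its last target.

## Task

Stand the two loose brown bottles in the carrier on the flat scanner, the bigger one in the wide pocket and the smaller one in the narrow pocket. Then push the loaded carrier, flat on the bed, into the corner so that it lies flush against the far stop and the left stop at once, and finish while still holding it there with a gentle but definite push on both stops, because the scanner only reads while it is held. Leave the timer, the dropper bottle and the petri dish where they are.

Things in the scene. Friction and masses are not known exactly. Their poses are not given: they have to be found in the camera images.
- scanner: Fixed grey flat scanner housing on the bench, 165 mm (x) x 250 mm (y) x 28 mm high; origin at the centre of its underside; its flat bed is its top, 28 mm above the bench. +x points to the far stop, +y to the left stop. Position and yaw vary.
- bed_corner (a point): The inner corner of the scanner bed where the inner faces of the two stops meet, at bed height; axes as the scanner's. The free bed lies on its -x and -y side. With the carrier home, the carrier's origin lies 30 mm on -x and 65 mm on -y of this point, its axes parallel to these.
- far_stop: Fixed aluminium bar along the far (+x) edge of the bed, 14 x 250 mm, 18 mm high above the bed; origin at the centre of its underside. Its inner face looks to the scanner's -x. Rigid.
- left_stop: Fixed aluminium bar along the left (+y) edge of the bed, 151 x 14 mm, 18 mm high above the bed; origin at the centre of its underside. Its inner face looks to the scanner's -y. Rigid.
- carrier: Loose aluminium block, 60 mm (x) x 130 mm (y) x 20 mm high, about 0.4 kg, lying on the scanner bed off both stops, somewhat turned; origin at the centre of its underside. An upright grip stands on its centre. Its +x side goes to the far stop and its +y end to the left stop. Friction: sliding it takes 3 to 10 N by itself, more if pressed down, so that much push-back is not yet a stop.
- carrier_grip (a point): Centre of the upper part of the carrier's upright grip, 55 mm above the carrier's underside and 15 mm below the grip's top; axes as the carrier's; the grip is 12 mm (x) x 22 mm (y) and rises from 20 to 70 mm above the carrier's underside.
- pocket_wide (a point): Centre of the floor of the carrier's wide round pocket, 36 mm across, 12 mm deep (floor 8 mm above the carrier's underside), 42 mm to the carrier's +y from its centre.
- pocket_narrow (a point): Centre of the floor of the carrier's narrow round pocket, 30 mm across, 12 mm deep (floor 8 mm above the carrier's underside), 42 mm to the carrier's -y from its centre.
- big_bottle_centre (a point): Centre, half-way up, of the bigger brown bottle (white cap), round, 32 mm across and 59 mm high, about 60 g, standing upright on the bench; z along its axis. Cylindrical body, shoulder near the top. Moved briskly it can swing about the line between two gripper pads.
- small_bottle_centre (a point): Centre, half-way up, of the smaller brown bottle (black cap), round, 26 mm across and 52 mm high, about 35 g, standing upright on the bench; z along its axis. Straight body below, narrower black cap (20 mm) on the top 8 mm.
- lab_timer: Bystander: flat pale timer, 60 x 66 x 18 mm, lying loose on the bench; origin at the centre of its underside.
- dropper_bottle: Bystander: tall dropper bottle, 43 mm across, 112 mm high, standing loose on the bench; origin at the centre of its underside.
- dish: Bystander: round closed petri dish, 58 mm across, 15 mm high, lying loose on the bench; origin at the centre of its underside.
Not all that is in view belongs to the job. Leave any green or red look-alike of the part that bears small_bottle_centre alone.

How it is judged:
By the outcome, as a careful person would: the job done as asked, in the order asked, and still so for the second after the job is handed in, while the arm keeps its last pose, push and grip.
It also fails if it takes over 72 s, if anything falls off the work surface, if the arm or the gripper's body presses on something with over 40 N, if the wrist force passes 120 N, or if a joint passes its speed limit or range.

## Working session

There is one attempt and no reset: what is moved stays moved. The work goes in short steps, Python scripts to look and compute and a tool call to move; the robot and the scene stay as the last step left them, time stands still between calls to the robot, and variables do not carry over. Pictures are saved under pics/ and viewed, and the job is handed in when it is done.

Besides the shell and the picture viewer there is one more tool, called by a JSON object that holds its "name" and its "arguments", one argument or row to a line. apply_moves: Moves the arm, as the interface text tells. Its arguments: {"type":"object","properties":{"commands":{"type":"array","items":{"type":"object","properties":{"linear":{"type":"array","items":{"type":"number"}},"delta_rot":{"type":"array","items":{"type":"number"}},"fingers":{"type":"number"}}}}},"required":["commands"]}

```bash
mkdir -p pics; ls; python3 - <<'E'
from plant import state, eyes
import cv2
print(state())
for n in ("scene","top"):
    print(n, eyes.camera_params(n)); cv2.imwrite(f"pics/{n}0.png", eyes.grab_frame(n)[:,:,::-1])
E
```

```text
pics
{'time': 0.0, 'joint_pos': array([-1.37699853e+00,  5.33260433e-02,  1.61427418e+00, -1.25093745e-05,
        1.47599125e+00, -1.19014226e-01]), 'joint_vel': array([-0.00124825,  0.00070739,  0.00016651, -0.00026465,  0.00143355,
        0.00049484]), 'joint_efforts': array([ 2.22028866e-03, -3.93675828e+01, -3.70179212e+01,  9.23398829e-05,
        7.01969329e-03,  5.51327048e-06]), 'tool_pos': array([ 0.19220448, -0.59406859,  0.23009396]), 'tool_rot': array([-9.98481073e-04,  9.87792908e-01,  1.55769613e-01, -4.35827576e-05]), 'contact_force': array([-0.05811572,  0.26073955, -0.70382187]), 'ft_torque': array([-0.045762  , -0.04828023, -0.06087221]), 'gripper_width': 0.9996308799385923}
scene {'fx': 487.3947172041643, 'fy': 487.3947172041643, 'cx': 315.47413840100666, 'cy': 243.45866470917647, 'k1': -0.06953371820179097, 'position': array([ 0.19879214, -0.68808597,  0.83253129]), 'rotation': array([-0.36279449,  0.90375772, -0.20674544,  0.09411942])}
top {'fx': 607.8482556898833, 'fy': 607.8482556898833, 'cx': 316.3536355153863, 'cy': 239.92889173473554, 'k1': -0.10532691609828355, 'position': array([ 0.32316889, -0.03644022,  1.42241049]), 'rotation': array([ 0.06272444, -0.69523438,  0.71436478, -0.04896696])}
```

View pics/scene0.png

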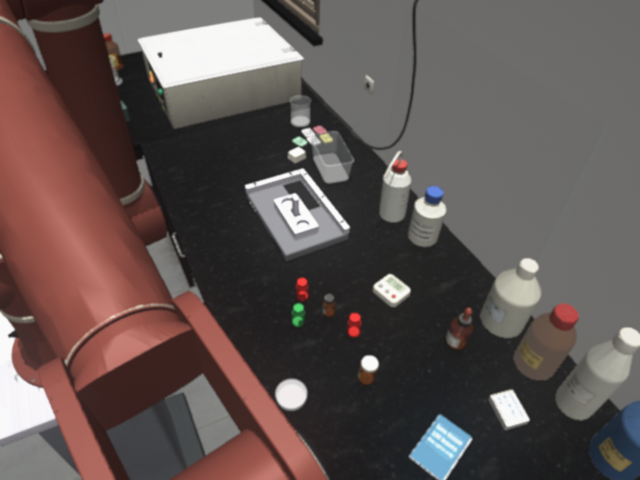

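View pics/top0.png

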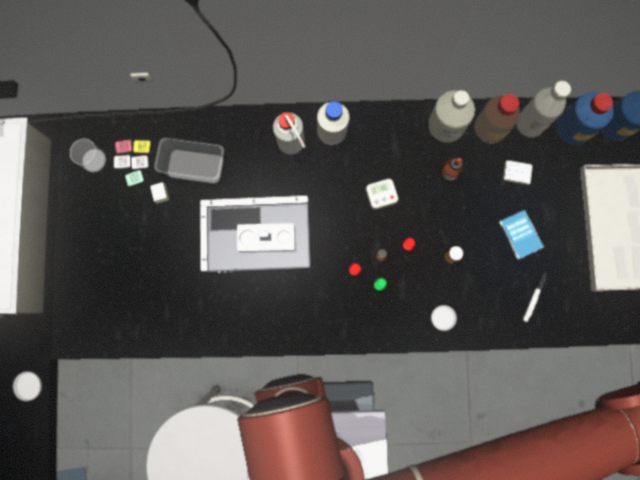

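Candidates for the small bottle: brown with black cap at top (381,255) / scene (329,305), and its look-alikes in red at top (355,269) and (409,244) and green at (380,284). The big bottle has the white cap, at top (455,254). I'm choosing the brown ones and checking with enlarged crops.

```bash
cat > h.py <<'E'
import numpy as np, cv2
from scipy.spatial.transform import Rotation as R
from plant import state, eyes
def cam(n):
    p=eyes.camera_params(n); q=p['rotation']
    return p, R.from_quat([q[1],q[2],q[3],q[0]]).as_matrix()
def pix2(n,uv,z):
    p,M=cam(n); d=np.array([(uv[0]-p['cx'])/p['fx'],(uv[1]-p['cy'])/p['fy']]); s=d.copy()
    for _ in range(20): s=d/(1+p['k1']*(s@s))
    r=M@np.array([s[0],s[1],1]); return p['position']+r*(z-p['position'][2])/r[2]
def proj(n,P):
    p,M=cam(n); c=M.T@(np.array(P)-p['position']); s=c[:2]/c[2]; s=s*(1+p['k1']*(s@s))
    return np.array([p['cx']+p['fx']*s[0],p['cy']+p['fy']*s[1]])
def crop(img,x0,y0,w,h,k,fn):
    c=cv2.resize(img[y0:y0+h,x0:x0+w],None,fx=k,fy=k,interpolation=cv2.INTER_CUBIC)
    cv2.imwrite(fn,c)
def grab(n,fn):
    im=np.ascontiguousarray(eyes.grab_frame(n)[:,:,::-1]); cv2.imwrite(fn,im); return im
E
python3 - <<'E'
from h import *
t=cv2.imread('pics/top0.png'); s=cv2.imread('pics/scene0.png')
crop(t,190,185,130,95,6,'pics/t_scan.png'); crop(t,340,225,130,70,6,'pics/t_bot.png')
crop(s,240,160,115,105,5,'pics/s_scan.png'); crop(s,280,270,110,120,5,'pics/s_bot.png')
E
```

```text
(no output)
```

View pics/t_scan.png

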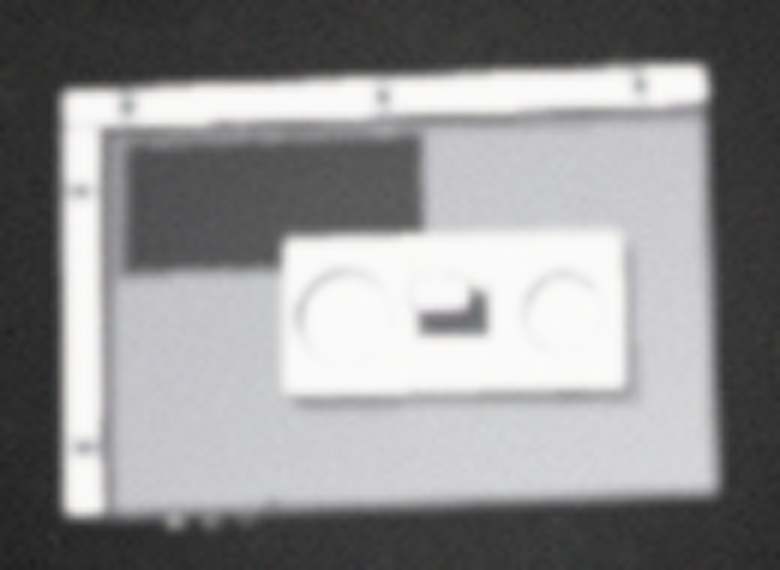

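View pics/t_bot.png

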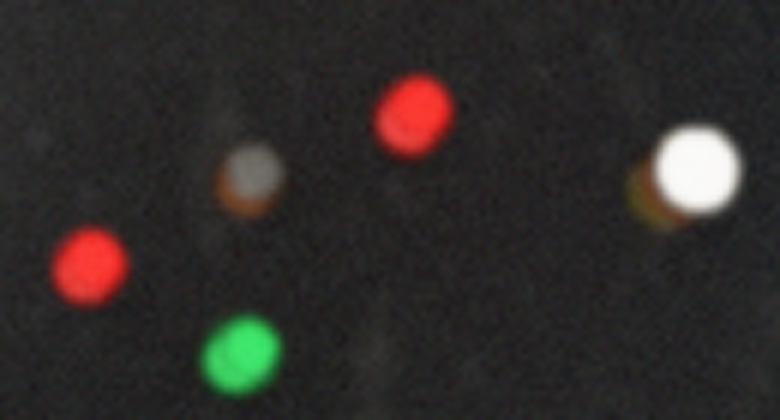

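View pics/s_scan.png

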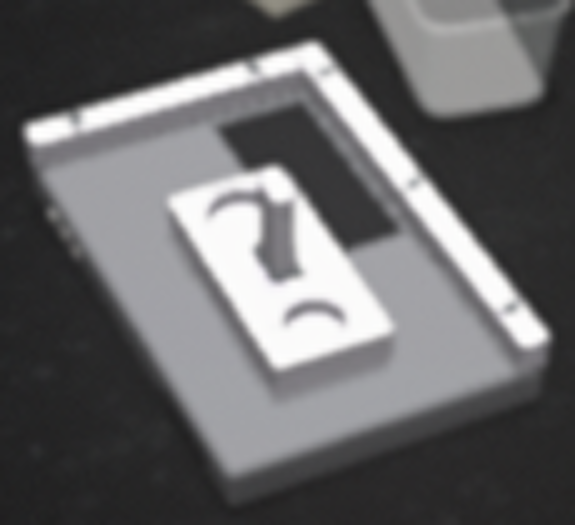

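View pics/s_bot.png

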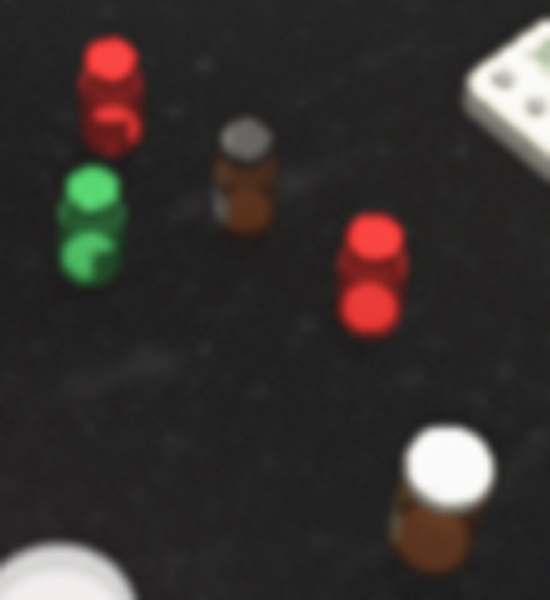

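```bash
python3 - <<'E'
from h import *
from scipy.optimize import least_squares
T=lambda u,v,x0=190,y0=185,k=6:(x0+(u+.5)/k-.5,y0+(v+.5)/k-.5)
S=lambda u,v:T(u,v,240,160,5)
for nm,z,a,b in (("small",.052,T(252,171,340,225),T(246,138,280,270,5)),("big",.059,T(698,170,340,225),T(449,466,280,270,5))):
    print(nm,pix2('top',a,z),pix2('scene',b,z))
sc=[('top',T(62,90),(82.5,125,46)),('top',T(707,63),(82.5,-125,46)),('top',T(65,518),(-82.5,125,46)),('top',T(718,494),(-82.5,-125,28)),
('scene',S(315,40),(82.5,125,46)),('scene',S(550,336),(82.5,-125,46)),('scene',S(24,126),(-82.5,125,46)),('scene',S(230,478),(-82.5,-125,28))]
ca=[('top',T(282,238),(30,65,48)),('top',T(625,231),(30,-65,48)),('top',T(630,389),(-30,-65,48)),('top',T(284,395),(-30,65,48)),
('scene',S(276,164),(30,65,48)),('scene',S(393,328),(30,-65,48)),('scene',S(280,373),(-30,-65,48)),('scene',S(166,200),(-30,65,48))]
def w(p,m):
    m=np.array(m)/1000; c,s=np.cos(p[2]),np.sin(p[2]); return np.array([p[0]+c*m[0]-s*m[1],p[1]+s*m[0]+c*m[1],m[2]])
for nm,L in (('scanner',sc),('carrier',ca)):
  for cams in (('top',),('scene',),('top','scene')):
    l=[x for x in L if x[0] in cams]
    f=lambda p:np.concatenate([pix2(n,u,m[2]/1000)[:2]-w(p,m)[:2] for n,u,m in l])*1000
    r=least_squares(f,[.5,.1,0]); print(nm,cams,r.x.round(4),np.degrees(r.x[2]).round(2),r.fun.round(1))
    p=r.x
    if nm=='scanner': print(' corner',w(p,(68.5,111,28)))
    else: print(' wide',w(p,(0,42,36)),'narrow',w(p,(0,-42,36)))
for u in ((344,315),(564,313)): print(pix2('top',T(*u),.048))
for nm,im,o in (('timer',T(0,0),0),):pass
print('dish',pix2('top',(443.5,318),.015),'dropper',pix2('top',(456,164),.1),'timer',pix2('top',(381,194),.018))
print('red',pix2('top',T(415,112,340,225),.05),pix2('top',T(90,265,340,225),.05),'green',pix2('top',T(247,348,340,225),.05))
E
```

```text
small [ 0.50750962 -0.15997091  0.052     ] [ 0.50404276 -0.16501995  0.052     ]
big [ 0.50202771 -0.32798651  0.059     ] [ 0.49913784 -0.33310371  0.059     ]
scanner ('top',) [0.5644 0.1311 0.0117] 0.67 [ 1.   0.3  0.7 -1.4 -1.7  0.2 -0.   0.8]
 corner [0.63156463 0.24288016 0.028     ]
scanner ('scene',) [0.5609 0.1247 0.0145] 0.83 [-0.1  0.4 -0.5  0.3  0.6  0.1 -0.  -0.8]
 corner [0.62777386 0.23671259 0.028     ]
scanner ('top', 'scene') [0.5626 0.1279 0.0131] 0.75 [ 2.9  3.4  2.3  1.7  0.2  3.5  1.5  4.1 -2.  -2.7 -2.  -2.7 -1.3 -3.2
 -1.6 -4.1]
 corner [0.62966964 0.23979628 0.028     ]
carrier ('top',) [ 0.5535  0.1045 -0.0065] -0.37 [ 0.8  1.7  0.4 -0.7 -0.9 -1.8 -0.3  0.8]
 wide [0.5537568  0.14647453 0.036     ] narrow [0.55320879 0.06247632 0.036     ]
carrier ('scene',) [0.5497 0.0985 0.0126] 0.72 [ 0.7  1.4 -0.7  1.2 -0.5 -2.7  0.5  0.1]
 wide [0.54921931 0.14054378 0.036     ] narrow [0.55027899 0.05655047 0.036     ]
carrier ('top', 'scene') [0.5516 0.1015 0.003 ] 0.17 [ 3.3  4.3  1.7  2.   0.4  1.5  2.2  4.  -1.8 -1.3 -1.9 -1.5 -1.8 -6.
 -2.  -3.2]
 wide [0.55148992 0.14351109 0.036     ] narrow [0.55174203 0.05951146 0.036     ]
[0.55393717 0.14713926 0.048     ]
[0.55225606 0.06260112 0.048     ]
dish [ 0.35756917 -0.29989257  0.015     ] dropper [ 0.6985089  -0.33236605  0.1       ] timer [ 0.6531348  -0.16770822  0.018     ]
red [ 0.52861517 -0.22314524  0.05      ] [ 0.47370671 -0.09746144  0.05      ] green [ 0.44058851 -0.15549174  0.05      ]
```

{"name": "apply_moves", "arguments": {
  "commands": [
    {"linear":[0.04,-0.017,0.0],"delta_rot":[0,0,2],"fingers":70},
    {"linear":[0.085,-0.035,0.01],"delta_rot":[0,0,5],"fingers":70},
    {"linear":[0.13,-0.054,0.02],"delta_rot":[0,0,8],"fingers":70},
    {"linear":[0.18,-0.075,0.03],"delta_rot":[0,0,11],"fingers":70},
    {"linear":[0.225,-0.094,0.04],"delta_rot":[0,0,13],"fingers":70},
    {"linear":[0.27,-0.113,0.05],"delta_rot":[0,0,15],"fingers":70},
    {"linear":[0.315,-0.132,0.06],"delta_rot":[0,0,17],"fingers":70},
    {"linear":[0.35,-0.147,0.07],"delta_rot":[0,0,17.9],"fingers":70}
  ]
}}

```text
time: 0.9
tool_pos: [0.4815, -0.3451, 0.1606]
tool_rot: [-0.0, 1.0, 0.0, -0.0]
contact_force: [0.7, -0.8, -0.1]
gripper_width: 0.721
```

```bash
cat >> h.py <<'E'
def plan(target,yaw):
    """world tcp target + yaw(deg of tool x) -> linear, rotz in tool axes now"""
    s=state(); q=s['tool_rot']; M=R.from_quat([q[1],q[2],q[3],q[0]]); 
    G=R.from_euler('z',yaw,degrees=True)*R.from_euler('x',180,degrees=True)
    print('t',round(s['time'],2),'pos',s['tool_pos'].round(4),'yaw',np.degrees(np.arctan2(M.as_matrix()[1,0],M.as_matrix()[0,0])).round(2),'w',round(s['gripper_width'],3),'F',s['contact_force'].round(1))
    print('lin',(M.inv().apply(np.array(target)-s['tool_pos'])).round(4),'rot',(M.inv()*G).as_rotvec(degrees=True).round(2))
E
python3 - <<'E'
from h import *
plan([.5006,-.3305,.13],0)
t=grab('top','pics/t1.png'); s=grab('scene','pics/s1.png')
crop(t,400,170,130,110,6,'pics/t1c.png'); crop(s,280,250,160,150,4,'pics/s1c.png')
E
```

```text
t 0.9 pos [ 0.4815 -0.3451  0.1606] yaw 0.01 w 0.721 F [ 0.7 -0.8 -0.1]
lin [ 0.0191 -0.0146  0.0306] rot [-0.02  0.    0.01]
```

View pics/s1.png

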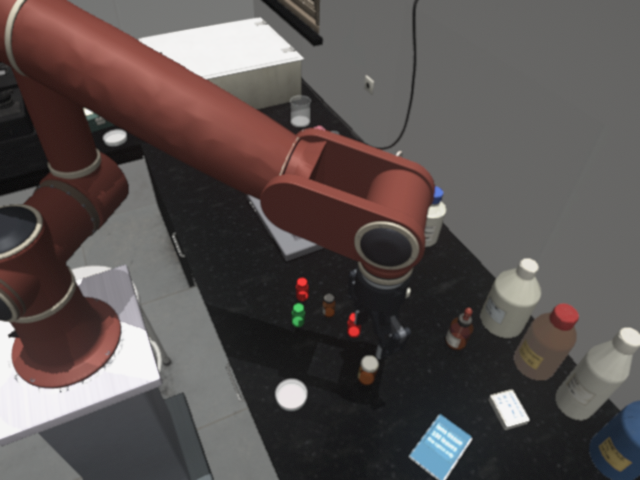

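View pics/t1.png

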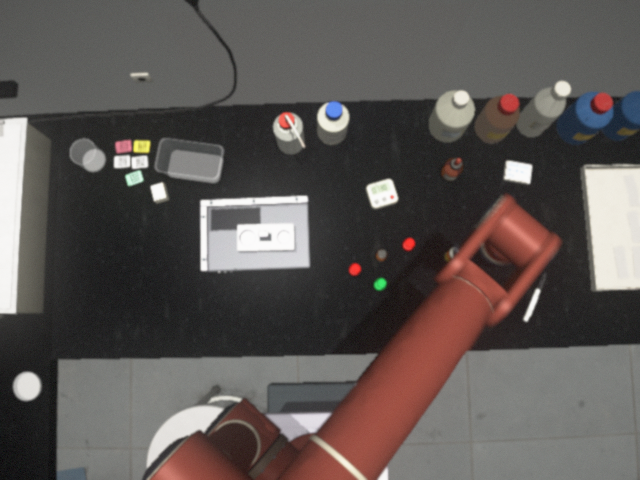

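{"name": "apply_moves", "arguments": {
  "commands": [
    {"linear":[0.019,-0.0146,0.02],"delta_rot":[0,0,0],"fingers":70},
    {"linear":[0.019,-0.0146,0.045],"delta_rot":[0,0,0],"fingers":70},
    {"linear":[0.019,-0.0146,0.07],"delta_rot":[0,0,0],"fingers":70},
    {"linear":[0.019,-0.0146,0.09],"delta_rot":[0,0,0],"fingers":70},
    {"linear":[0.019,-0.0146,0.11],"delta_rot":[0,0,0],"fingers":70},
    {"linear":[0.019,-0.0146,0.126],"delta_rot":[0,0,0],"fingers":70},
    {"linear":[0.019,-0.0146,0.138],"delta_rot":[0,0,0],"fingers":75},
    {"linear":[0.019,-0.0146,0.141],"delta_rot":[0,0,0],"fingers":80}
  ]
}}

```text
time: 1.8
tool_pos: [0.498, -0.3321, 0.0186]
tool_rot: [-0.001, 1.0, 0.0, -0.001]
contact_force: [0.5, 0.6, 0.7]
gripper_width: 0.687
```

```bash
python3 - <<'E'
from h import *
plan([.5006,-.3305,.018],0)
s=grab('scene','pics/s2.png')
crop(s,310,290,120,110,6,'pics/s2c.png')
E
```

```text
t 1.8 pos [ 0.498  -0.3321  0.0186] yaw 0.0 w 0.687 F [0.5 0.6 0.7]
lin [ 0.0026 -0.0016  0.0006] rot [-0.1   0.12  0.  ]
```

View pics/s2c.png

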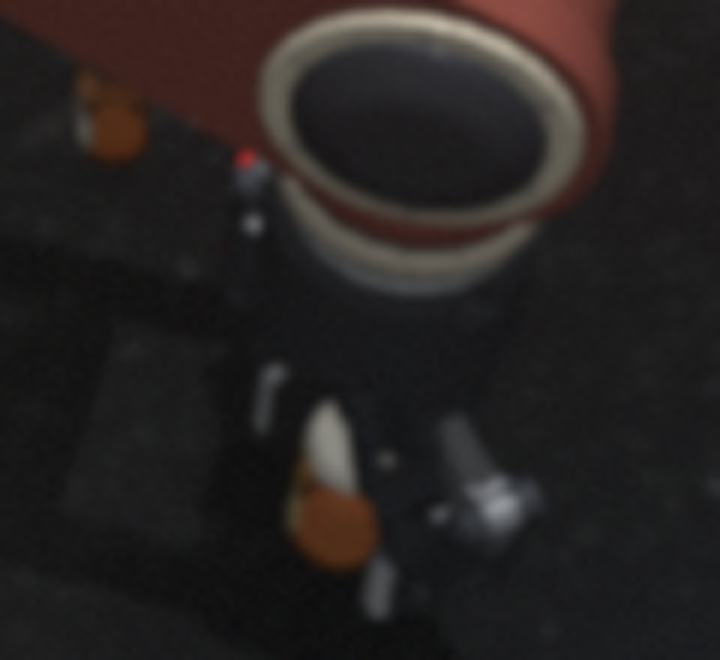

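The bottle stands between the fingers (crop 330,500). I'll squeeze along y to locate it, then open.

{"name": "apply_moves", "arguments": {
  "commands": [
    {"linear":[0.001,0,0],"delta_rot":[0,0,0],"fingers":110},
    {"linear":[0.001,0,0],"delta_rot":[0,0,0],"fingers":130},
    {"linear":[0.001,0,0],"delta_rot":[0,0,0],"fingers":150},
    {"linear":[0.001,0,0],"delta_rot":[0,0,0],"fingers":170},
    {"linear":[0.001,0,0],"delta_rot":[0,0,0],"fingers":190},
    {"linear":[0.001,0,0],"delta_rot":[0,0,0],"fingers":190},
    {"linear":[0.001,0,0],"delta_rot":[0,0,0],"fingers":190},
    {"linear":[0.001,0,0],"delta_rot":[0,0,0],"fingers":190}
  ]
}}

```text
time: 2.65
tool_pos: [0.5009, -0.3329, 0.0217]
tool_rot: [0.0, 1.0, 0.0, 0.001]
contact_force: [-0.9, 2.1, 6.4]
gripper_width: 0.341
```

{"name": "apply_moves", "arguments": {
  "commands": [
    {"linear":[0,0,0],"delta_rot":[0,0,0],"fingers":120},
    {"linear":[0,0,0],"delta_rot":[0,0,0],"fingers":90},
    {"linear":[0,0,0],"delta_rot":[0,0,0],"fingers":80},
    {"linear":[0,0,0],"delta_rot":[0,0,-8],"fingers":80},
    {"linear":[0,0,0],"delta_rot":[0,0,-16],"fingers":80},
    {"linear":[0,0,0],"delta_rot":[0,0,-24],"fingers":80},
    {"linear":[0,0,0],"delta_rot":[0,0,-32],"fingers":80},
    {"linear":[0,0,0],"delta_rot":[0,0,-40],"fingers":80}
  ]
}}

```text
time: 3.45
tool_pos: [0.4998, -0.3324, 0.0199]
tool_rot: [-0.0, 0.939, 0.345, -0.0]
contact_force: [-0.3, 0.2, 0.1]
gripper_width: 0.685
```

{"name": "apply_moves", "arguments": {
  "commands": [
    {"linear":[0,0,0],"delta_rot":[0,0,-8],"fingers":80},
    {"linear":[0,0,0],"delta_rot":[0,0,-16],"fingers":80},
    {"linear":[0,0,0],"delta_rot":[0,0,-24],"fingers":80},
    {"linear":[0,0,0],"delta_rot":[0,0,-32],"fingers":80},
    {"linear":[0,0,0],"delta_rot":[0,0,-40],"fingers":80},
    {"linear":[0,0,0],"delta_rot":[0,0,-46],"fingers":80},
    {"linear":[0,0,0],"delta_rot":[0,0,-50],"fingers":80},
    {"linear":[0,0,0],"delta_rot":[0,0,-50],"fingers":90}
  ]
}}

```text
time: 4.25
tool_pos: [0.4999, -0.3323, 0.0199]
tool_rot: [-0.0, 0.707, 0.707, -0.0]
contact_force: [0.3, -0.4, 0.8]
gripper_width: 0.649
```

{"name": "apply_moves", "arguments": {
  "commands": [
    {"linear":[0,0,0],"delta_rot":[0,0,0],"fingers":110},
    {"linear":[0,0,0],"delta_rot":[0,0,0],"fingers":130},
    {"linear":[0,0,0],"delta_rot":[0,0,0],"fingers":150},
    {"linear":[0,0,0],"delta_rot":[0,0,0],"fingers":170},
    {"linear":[0,0,0],"delta_rot":[0,0,0],"fingers":190},
    {"linear":[0,0,0],"delta_rot":[0,0,0],"fingers":200},
    {"linear":[0,0,0],"delta_rot":[0,0,0],"fingers":200},
    {"linear":[0,0,0],"delta_rot":[0,0,0],"fingers":200}
  ]
}}

```text
time: 5.05
tool_pos: [0.5003, -0.3326, 0.0206]
tool_rot: [0.0, 0.707, 0.707, 0.0]
contact_force: [0.4, -0.1, 2.8]
gripper_width: 0.344
```

```bash
python3 - <<'E'
from h import *
plan([.5006,-.3305,.118],90)
s=grab('scene','pics/s3.png')
crop(s,310,290,120,110,6,'pics/s3c.png')
E
```

```text
t 5.05 pos [ 0.5003 -0.3326  0.0206] yaw 90.02 w 0.344 F [ 0.4 -0.1  2.8]
lin [ 0.0021  0.0003 -0.0974] rot [0.03 0.02 0.02]
```

View pics/s3c.png

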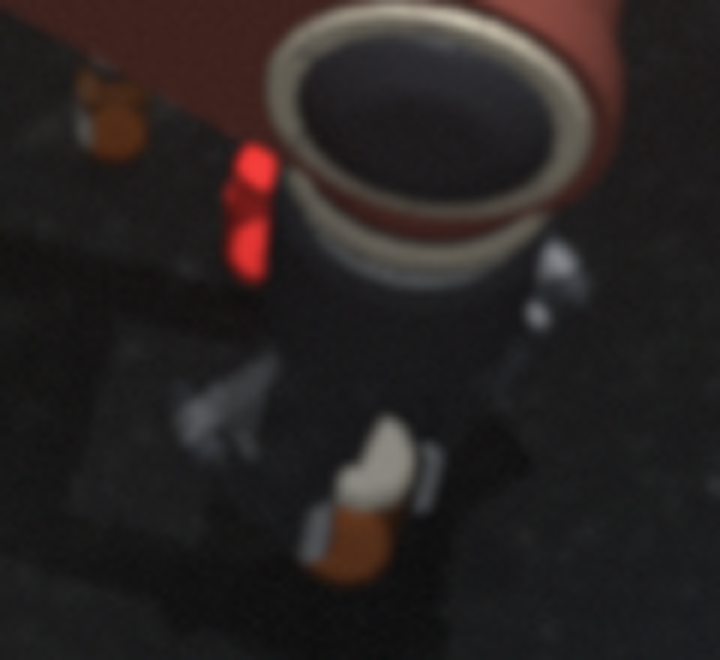

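```bash
python3 - <<'E'
from h import *
T=lambda u,v,x0=310,y0=290,k=6:(x0+(u+.5)/k-.5,y0+(v+.5)/k-.5)
for n in('scene',):
    for z in (0,.01,.03,.059): print(z,(proj(n,[.5,-.3325,z])-np.array([310,290])+.5)*6)
print(pix2('scene',T(335,525),.005),pix2('scene',T(350,545),.005))
t=grab('top','pics/t3.png'); crop(t,400,200,120,100,6,'pics/t3c.png')
E
```

```text
0 [341.65760202 533.5029587 ]
0.01 [344.78586052 517.82087767]
0.03 [351.19302935 485.66942669]
0.059 [360.85687206 437.09439028]
[ 0.49785038 -0.33138285  0.005     ] [ 0.49858962 -0.33943591  0.005     ]
```

View pics/t3c.png

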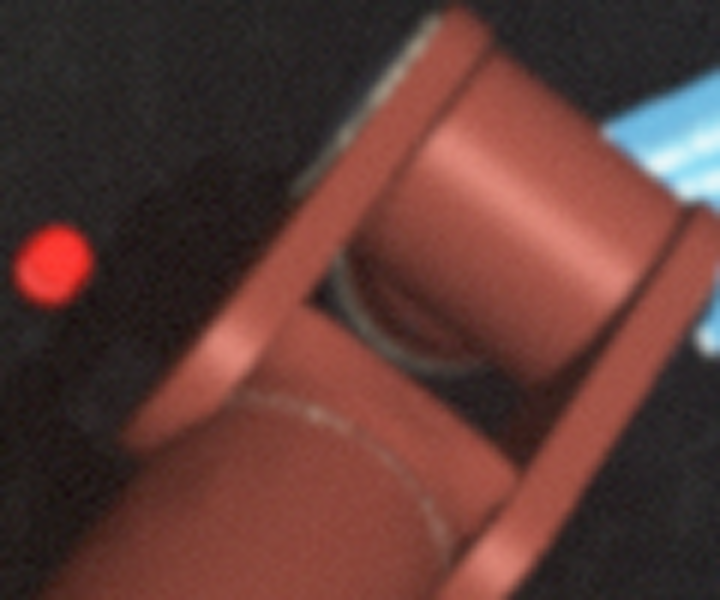

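{"name": "apply_moves", "arguments": {
  "commands": [
    {"linear":[0,0,-0.006],"delta_rot":[0,0,0],"fingers":200},
    {"linear":[0,0,-0.02],"delta_rot":[0,0,0],"fingers":200},
    {"linear":[0,0,-0.04],"delta_rot":[0,0,0],"fingers":200},
    {"linear":[0.002,0,-0.06],"delta_rot":[0,0,0],"fingers":200},
    {"linear":[0.008,0,-0.08],"delta_rot":[0,0,0],"fingers":200},
    {"linear":[0.018,0.001,-0.1],"delta_rot":[0,0,0],"fingers":200},
    {"linear":[0.034,0.003,-0.114],"delta_rot":[0,0,0],"fingers":200},
    {"linear":[0.055,0.006,-0.12],"delta_rot":[0,0,0],"fingers":200}
  ]
}}

```text
time: 5.95
tool_pos: [0.5069, -0.2781, 0.1435]
tool_rot: [0.002, 0.707, 0.707, 0.0]
contact_force: [-0.6, -0.7, -0.5]
gripper_width: 0.344
```

{"name": "apply_moves", "arguments": {
  "commands": [
    {"linear":[0.023,0.003,0],"delta_rot":[0,0,0],"fingers":200},
    {"linear":[0.048,0.006,0],"delta_rot":[0,0,0],"fingers":200},
    {"linear":[0.075,0.009,0],"delta_rot":[0,0,0],"fingers":200},
    {"linear":[0.103,0.012,0],"delta_rot":[0,0,0],"fingers":200},
    {"linear":[0.131,0.015,0],"delta_rot":[0,0,0],"fingers":200},
    {"linear":[0.159,0.018,0],"delta_rot":[0,0,0],"fingers":200},
    {"linear":[0.187,0.02,0],"delta_rot":[0,0,0],"fingers":200},
    {"linear":[0.215,0.022,0],"delta_rot":[0,0,0],"fingers":200}
  ]
}}

```text
time: 6.75
tool_pos: [0.5279, -0.0614, 0.1412]
tool_rot: [0.0, 0.707, 0.707, 0.0]
contact_force: [0.5, -0.4, -1.0]
gripper_width: 0.339
```

{"name": "apply_moves", "arguments": {
  "commands": [
    {"linear":[0.028,0.003,0],"delta_rot":[0,0,0],"fingers":200},
    {"linear":[0.056,0.006,0],"delta_rot":[0,0,0],"fingers":200},
    {"linear":[0.084,0.009,0],"delta_rot":[0,0,0],"fingers":200},
    {"linear":[0.112,0.012,0],"delta_rot":[0,0,0],"fingers":200},
    {"linear":[0.138,0.015,0],"delta_rot":[0,0,0],"fingers":200},
    {"linear":[0.161,0.018,0],"delta_rot":[0,0,0],"fingers":200},
    {"linear":[0.181,0.02,0],"delta_rot":[0,0,0],"fingers":200},
    {"linear":[0.196,0.022,0],"delta_rot":[0,0,0],"fingers":200}
  ]
}}

```text
time: 7.55
tool_pos: [0.5499, 0.1347, 0.1411]
tool_rot: [0.0, 0.707, 0.708, 0.0]
contact_force: [0.0, -0.1, -1.2]
gripper_width: 0.342
```

```bash
python3 - <<'E'
from h import *
plan([.551,.148,.09],90)
s=grab('scene','pics/s4.png')
t=grab('top','pics/t4.png')
crop(s,230,110,130,120,6,'pics/s4c.png')
E
```

```text
t 7.55 pos [0.5499 0.1347 0.1411] yaw 90.07 w 0.342 F [ 0.  -0.1 -1.2]
lin [0.0133 0.0011 0.0511] rot [ 0.03 -0.    0.07]
```

View pics/s4c.png

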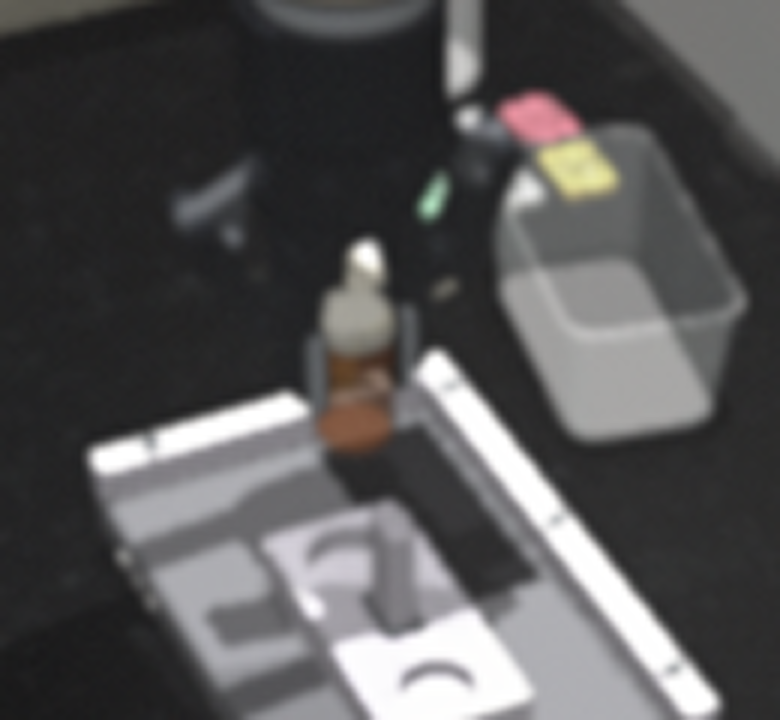

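View pics/t4.png

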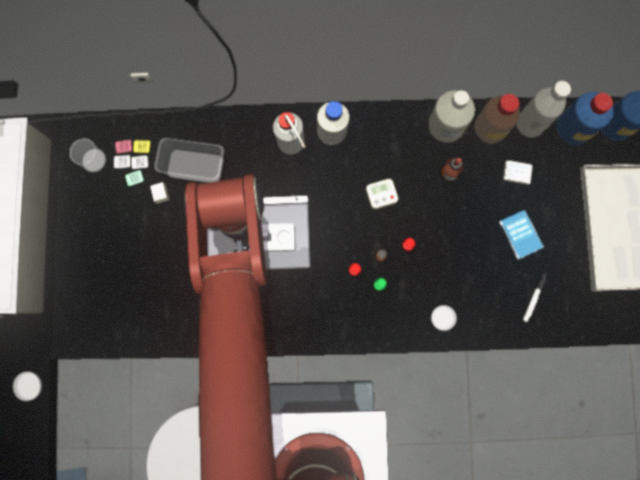

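{"name": "apply_moves", "arguments": {
  "commands": [
    {"linear":[0.003,0,0.005],"delta_rot":[0,0,0],"fingers":200},
    {"linear":[0.007,0,0.015],"delta_rot":[0,0,0],"fingers":200},
    {"linear":[0.01,0.001,0.027],"delta_rot":[0,0,0],"fingers":200},
    {"linear":[0.0125,0.001,0.039],"delta_rot":[0,0,0],"fingers":200},
    {"linear":[0.0133,0.001,0.05],"delta_rot":[0,0,0],"fingers":200},
    {"linear":[0.0133,0.001,0.059],"delta_rot":[0,0,0],"fingers":200},
    {"linear":[0.0133,0.001,0.065],"delta_rot":[0,0,0],"fingers":200},
    {"linear":[0.0133,0.001,0.065],"delta_rot":[0,0,0],"fingers":200}
  ]
}}

```text
time: 8.45
tool_pos: [0.5501, 0.1466, 0.0739]
tool_rot: [-0.001, 0.707, 0.707, -0.001]
contact_force: [0.6, -0.2, -0.5]
gripper_width: 0.343
```

```bash
python3 - <<'E'
from h import *
plan([.551,.148,.0556],90)
s=grab('scene','pics/s5.png')
crop(s,255,150,100,90,8,'pics/s5c.png')
p=state()['tool_pos']; K=lambda q:((q-np.array([255,150])+.5)*8).round(0)
print('bottle base',K(proj('scene',[p[0],p[1],p[2]-.0206])),'cap',K(proj('scene',[p[0],p[1],p[2]+.0384])))
E
```

```text
t 8.45 pos [0.5501 0.1466 0.0739] yaw 90.01 w 0.343 F [ 0.6 -0.2 -0.5]
lin [0.0014 0.0009 0.0183] rot [-0.13  0.02  0.01]
bottle base [261. 389.] cap [257. 237.]
```

View pics/s5c.png

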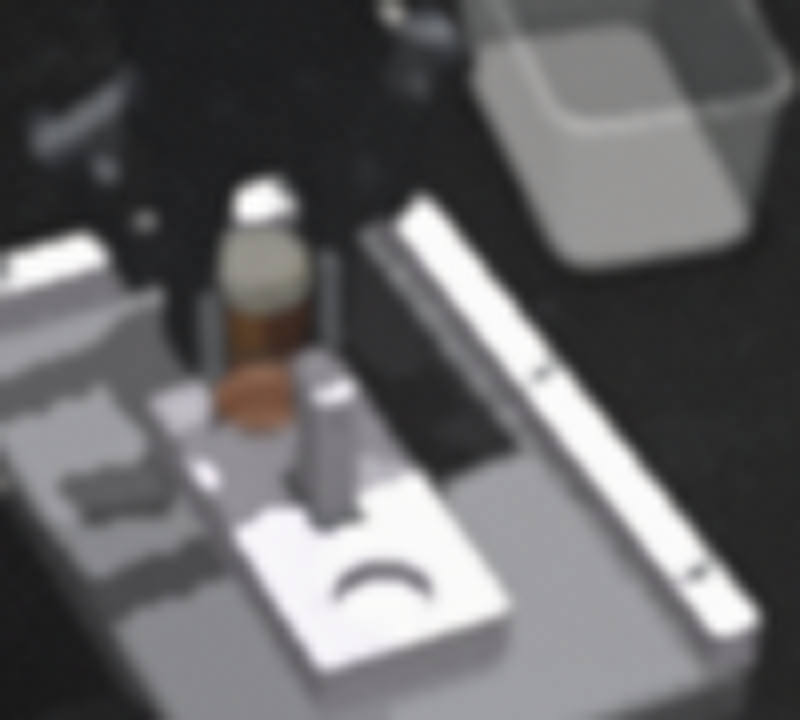

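```bash
python3 - <<'E'
from h import *
T=lambda u,v:(255+(u+.5)/8-.5,150+(v+.5)/8-.5)
p=state()['tool_pos']
b=pix2('scene',T(258,397),p[2]-.0206); print('base app',b,'tool',p,'bias',(b-p)[:2])
c=[pix2('scene',T(*u),.048) for u in ((322,672),(508,605),(150,405))]
print(c, np.linalg.norm(c[0]-c[1]),np.linalg.norm(c[0]-c[2]))
# narrow pocket rim arc: top of arc, leftmost, rightmost
for u in ((335,600),(380,560),(433,600)): print('arc',pix2('scene',T(*u),.048))
from scipy.optimize import least_squares
m=np.array([(-30,-65),(30,-65),(-30,65)])/1000
f=lambda q:np.concatenate([[q[0]+np.cos(q[2])*a-np.sin(q[2])*d-P[0],q[1]+np.sin(q[2])*a+np.cos(q[2])*d-P[1]] for (a,d),P in zip(m,c)])*1e3
r=least_squares(f,[.55,.1,0]); q=r.x; print(q,r.fun.round(1)); print('wide app',q[0]-np.sin(q[2])*.042,q[1]+np.cos(q[2])*.042)
E
```

```text
base app [0.54836182 0.14350638 0.05421817] tool [0.55069889 0.14671243 0.07481817] bias [-0.00233708 -0.00320605]
[array([0.51927184, 0.03310305, 0.048     ]), array([0.57962338, 0.03532184, 0.048     ]), array([0.51974677, 0.16066885, 0.048     ])] 0.06039231223427612 0.12756668749886055
arc [0.53500823 0.05848057 0.048     ]
arc [0.55405126 0.06830551 0.048     ]
arc [0.5607973  0.04642995 0.048     ]
[0.5493662  0.09811393 0.00834369] [ 0.6 -0.2  0.3 -2.  -0.9  2.2]
wide app 0.549015772339813 0.1401124637269043
```

{"name": "apply_moves", "arguments": {
  "commands": [
    {"linear":[-0.0015,0.0003,0],"delta_rot":[0,0,0],"fingers":200},
    {"linear":[-0.0037,0.0006,0],"delta_rot":[0,0,0],"fingers":200},
    {"linear":[-0.0037,0.0006,0.001],"delta_rot":[0,0,0],"fingers":200},
    {"linear":[-0.0037,0.0006,0.003],"delta_rot":[0,0,0],"fingers":200},
    {"linear":[-0.0037,0.0006,0.005],"delta_rot":[0,0,0],"fingers":200},
    {"linear":[-0.0037,0.0006,0.007],"delta_rot":[0,0,0],"fingers":200},
    {"linear":[-0.0037,0.0006,0.009],"delta_rot":[0,0,0],"fingers":200},
    {"linear":[-0.0037,0.0006,0.0105],"delta_rot":[0,0,0],"fingers":200}
  ]
}}

```text
time: 9.3
tool_pos: [0.5523, 0.1439, 0.0654]
tool_rot: [0.0, 0.707, 0.707, 0.001]
contact_force: [1.0, 4.2, 1.1]
gripper_width: 0.343
```

```bash
python3 - <<'E'
from h import *
plan([.5513,.143,.0566],90)
s=grab('scene','pics/s6.png')
crop(s,255,150,100,90,8,'pics/s6c.png')
E
```

```text
t 9.3 pos [0.5523 0.1439 0.0654] yaw 90.02 w 0.343 F [1.  4.2 1.1]
lin [-0.0009 -0.001   0.0088] rot [ 0.11 -0.09  0.02]
```

View pics/s6c.png

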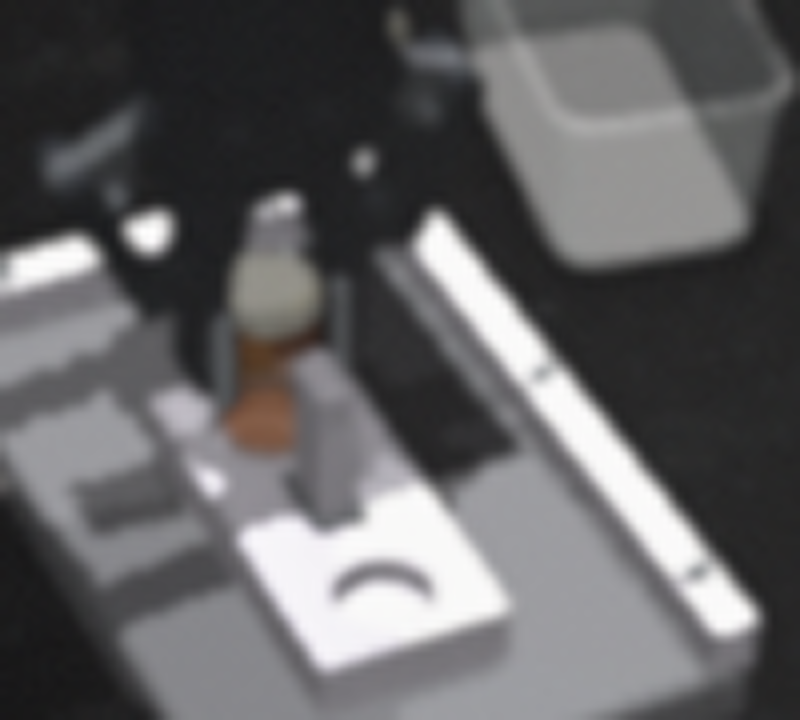

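{"name": "apply_moves", "arguments": {
  "commands": [
    {"linear":[0.0012,-0.0005,0],"delta_rot":[0,0,0],"fingers":200},
    {"linear":[0.0012,-0.0005,0.001],"delta_rot":[0,0,0],"fingers":200},
    {"linear":[0.0012,-0.0005,0.002],"delta_rot":[0,0,0],"fingers":200},
    {"linear":[0.0012,-0.0005,0.003],"delta_rot":[0,0,0],"fingers":200},
    {"linear":[0.0012,-0.0005,0.004],"delta_rot":[0,0,0],"fingers":200},
    {"linear":[0.0012,-0.0005,0.005],"delta_rot":[0,0,0],"fingers":200},
    {"linear":[0.0012,-0.0005,0.006],"delta_rot":[0,0,0],"fingers":200},
    {"linear":[0.0012,-0.0005,0.006],"delta_rot":[0,0,0],"fingers":200}
  ]
}}

```text
time: 10.15
tool_pos: [0.5511, 0.1443, 0.0587]
tool_rot: [0.0, 0.707, 0.707, 0.0]
contact_force: [1.6, 0.7, 1.1]
gripper_width: 0.345
```

Inserted freely: z 0.0587 with low force. I'll lower the last 2–3 mm and check the contact.

{"name": "apply_moves", "arguments": {
  "commands": [
    {"linear":[0,0,0.0005],"delta_rot":[0,0,0],"fingers":200},
    {"linear":[0,0,0.001],"delta_rot":[0,0,0],"fingers":200},
    {"linear":[0,0,0.0015],"delta_rot":[0,0,0],"fingers":200},
    {"linear":[0,0,0.002],"delta_rot":[0,0,0],"fingers":200},
    {"linear":[0,0,0.0025],"delta_rot":[0,0,0],"fingers":200},
    {"linear":[0,0,0.0025],"delta_rot":[0,0,0],"fingers":200},
    {"linear":[0,0,0.0025],"delta_rot":[0,0,0],"fingers":200},
    {"linear":[0,0,0.0025],"delta_rot":[0,0,0],"fingers":200}
  ]
}}

```text
time: 10.95
tool_pos: [0.5511, 0.1444, 0.0566]
tool_rot: [0.0, 0.707, 0.707, 0.0]
contact_force: [-0.6, 1.4, 4.0]
gripper_width: 0.345
```

```bash
python3 - <<'E'
from h import *
plan([.5513,.143,.0566],90)
s=grab('scene','pics/s7.png')
crop(s,255,150,100,90,8,'pics/s7c.png')
E
```

```text
t 10.95 pos [0.5511 0.1444 0.0566] yaw 90.02 w 0.345 F [-0.6  1.4  4. ]
lin [-0.0014  0.0002 -0.    ] rot [ 0.01 -0.    0.02]
```

View pics/s7c.png

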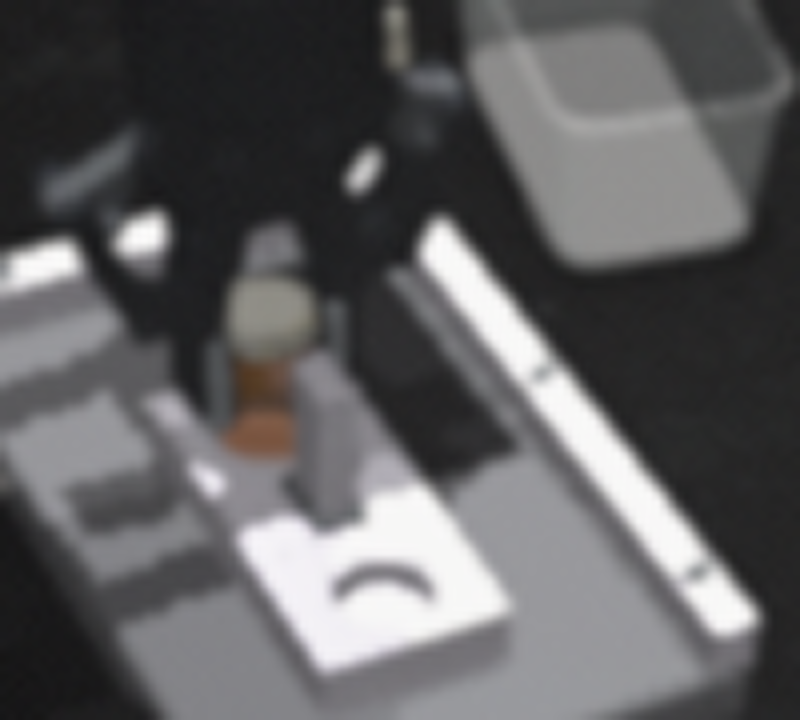

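{"name": "apply_moves", "arguments": {
  "commands": [
    {"linear":[0,0,0],"delta_rot":[0,0,0],"fingers":160},
    {"linear":[0,0,0],"delta_rot":[0,0,0],"fingers":130},
    {"linear":[0,0,0],"delta_rot":[0,0,0],"fingers":100},
    {"linear":[0,0,0],"delta_rot":[0,0,0],"fingers":100},
    {"linear":[0,0,-0.01],"delta_rot":[0,0,0],"fingers":100},
    {"linear":[0,0,-0.03],"delta_rot":[0,0,0],"fingers":100},
    {"linear":[0,0,-0.06],"delta_rot":[0,0,0],"fingers":100},
    {"linear":[0,0,-0.1],"delta_rot":[0,0,0],"fingers":100}
  ]
}}

```text
time: 11.8
tool_pos: [0.5496, 0.1441, 0.156]
tool_rot: [-0.001, 0.707, 0.707, -0.002]
contact_force: [0.6, 0.0, -0.2]
gripper_width: 0.609
```

{"name": "apply_moves", "arguments": {
  "commands": [
    {"linear":[-0.03,-0.006,-0.01],"delta_rot":[0,0,0],"fingers":100},
    {"linear":[-0.07,-0.012,-0.01],"delta_rot":[0,0,0],"fingers":100},
    {"linear":[-0.11,-0.02,-0.01],"delta_rot":[0,0,0],"fingers":100},
    {"linear":[-0.155,-0.026,0],"delta_rot":[0,0,0],"fingers":100},
    {"linear":[-0.2,-0.032,0],"delta_rot":[0,0,0],"fingers":100},
    {"linear":[-0.24,-0.038,0.01],"delta_rot":[0,0,0],"fingers":100},
    {"linear":[-0.28,-0.044,0.02],"delta_rot":[0,0,0],"fingers":100},
    {"linear":[-0.3069,-0.0453,0.03],"delta_rot":[0,0,0],"fingers":100}
  ]
}}

```text
time: 12.6
tool_pos: [0.5054, -0.1651, 0.127]
tool_rot: [0.001, 0.708, 0.707, -0.0]
contact_force: [1.5, 0.7, -0.2]
gripper_width: 0.612
```

```bash
python3 - <<'E'
from h import *
plan([.5058,-.1625,.018],90)
s=grab('scene','pics/s8.png'); t=grab('top','pics/t8.png')
crop(s,235,150,130,180,4,'pics/s8c.png')
crop(t,190,185,130,95,6,'pics/t8c.png')
E
```

```text
t 12.6 pos [ 0.5054 -0.1651  0.127 ] yaw 89.92 w 0.612 F [ 1.5  0.7 -0.2]
lin [0.0027 0.0003 0.109 ] rot [ 0.06  0.07 -0.08]
```

View pics/s8c.png

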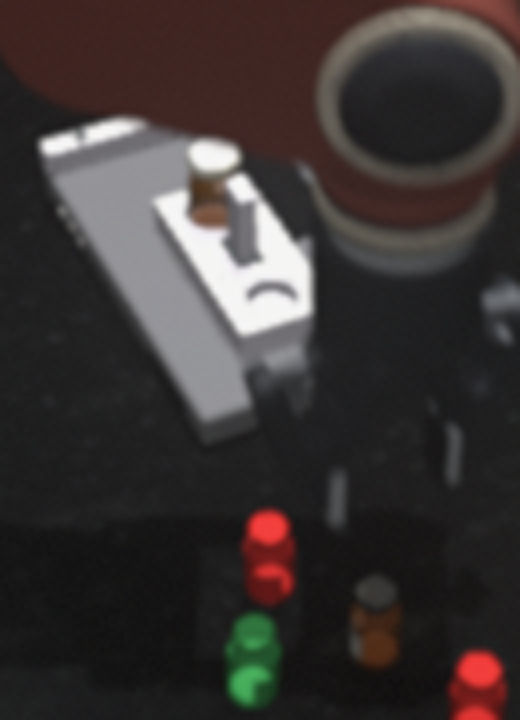

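View pics/t8c.png

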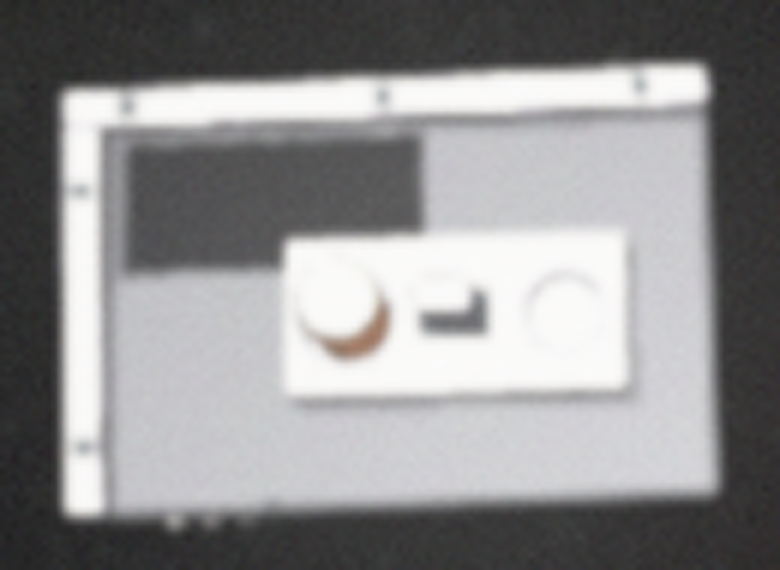

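{"name": "apply_moves", "arguments": {
  "commands": [
    {"linear":[0.0026,0,0.01],"delta_rot":[0,0,0],"fingers":100},
    {"linear":[0.0026,0,0.028],"delta_rot":[0,0,0],"fingers":100},
    {"linear":[0.0026,0,0.048],"delta_rot":[0,0,0],"fingers":100},
    {"linear":[0.0026,0,0.068],"delta_rot":[0,0,0],"fingers":100},
    {"linear":[0.0026,0,0.086],"delta_rot":[0,0,0],"fingers":100},
    {"linear":[0.0026,0,0.1],"delta_rot":[0,0,0],"fingers":100},
    {"linear":[0.0026,0,0.108],"delta_rot":[0,0,0],"fingers":100},
    {"linear":[0.0026,0,0.109],"delta_rot":[0,0,0],"fingers":110}
  ]
}}

```text
time: 13.5
tool_pos: [0.5053, -0.159, 0.0163]
tool_rot: [-0.001, 0.707, 0.708, -0.0]
contact_force: [-0.4, -0.4, 0.4]
gripper_width: 0.567
```

{"name": "apply_moves", "arguments": {
  "commands": [
    {"linear":[0,0,0],"delta_rot":[0,0,0],"fingers":125},
    {"linear":[0,0,0],"delta_rot":[0,0,0],"fingers":140},
    {"linear":[0,0,0],"delta_rot":[0,0,0],"fingers":155},
    {"linear":[0,0,0],"delta_rot":[0,0,0],"fingers":170},
    {"linear":[0,0,0],"delta_rot":[0,0,0],"fingers":190},
    {"linear":[0,0,0],"delta_rot":[0,0,0],"fingers":210},
    {"linear":[0,0,0],"delta_rot":[0,0,0],"fingers":215},
    {"linear":[0,0,0],"delta_rot":[0,0,0],"fingers":215}
  ]
}}

```text
time: 14.3
tool_pos: [0.5065, -0.1604, 0.0182]
tool_rot: [0.001, 0.707, 0.707, 0.0]
contact_force: [-1.3, 0.1, 6.1]
gripper_width: 0.271
```

```bash
python3 - <<'E'
from h import *
plan([.551,.060,.018],90)
s=grab('scene','pics/s9.png')
crop(s,280,230,100,100,7,'pics/s9c.png')
E
```

```text
t 14.3 pos [ 0.5065 -0.1604  0.0182] yaw 90.02 w 0.271 F [-1.3  0.1  6.1]
lin [2.204e-01 4.460e-02 1.000e-04] rot [0.07 0.04 0.02]
```

View pics/s9c.png

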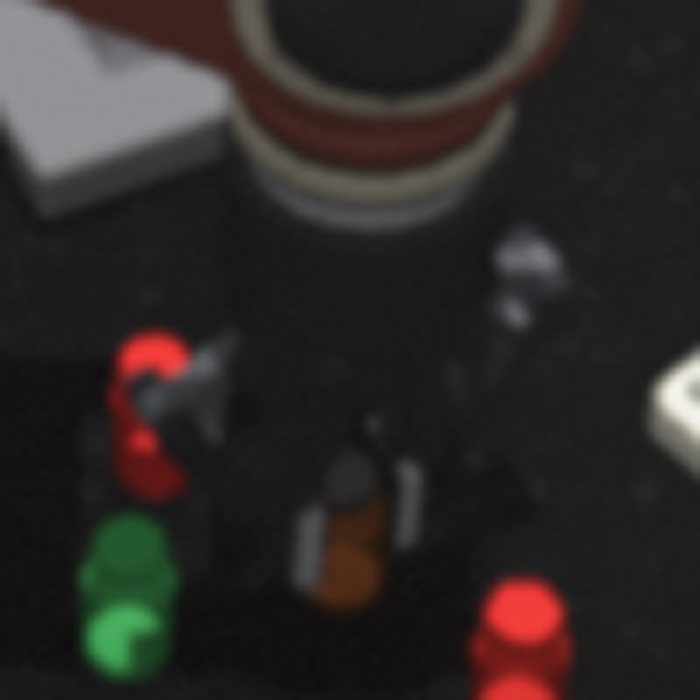

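{"name": "apply_moves", "arguments": {
  "commands": [
    {"linear":[0,0,-0.006],"delta_rot":[0,0,0],"fingers":215},
    {"linear":[0,0,-0.02],"delta_rot":[0,0,0],"fingers":215},
    {"linear":[0,0,-0.04],"delta_rot":[0,0,0],"fingers":215},
    {"linear":[0,0,-0.062],"delta_rot":[0,0,0],"fingers":215},
    {"linear":[0.004,0.001,-0.084],"delta_rot":[0,0,0],"fingers":215},
    {"linear":[0.014,0.003,-0.104],"delta_rot":[0,0,0],"fingers":215},
    {"linear":[0.03,0.006,-0.116],"delta_rot":[0,0,0],"fingers":215},
    {"linear":[0.05,0.01,-0.12],"delta_rot":[0,0,0],"fingers":215}
  ]
}}

```text
time: 15.15
tool_pos: [0.5168, -0.1102, 0.1402]
tool_rot: [0.002, 0.707, 0.707, 0.001]
contact_force: [-0.3, 0.1, -0.7]
gripper_width: 0.274
```

{"name": "apply_moves", "arguments": {
  "commands": [
    {"linear":[0.025,0.005,0],"delta_rot":[0,0,0],"fingers":215},
    {"linear":[0.052,0.01,0],"delta_rot":[0,0,0],"fingers":215},
    {"linear":[0.08,0.016,0],"delta_rot":[0,0,0],"fingers":215},
    {"linear":[0.107,0.022,0],"delta_rot":[0,0,0],"fingers":215},
    {"linear":[0.131,0.027,0.005],"delta_rot":[0,0,0],"fingers":215},
    {"linear":[0.15,0.031,0.015],"delta_rot":[0,0,0],"fingers":215},
    {"linear":[0.164,0.034,0.025],"delta_rot":[0,0,0],"fingers":215},
    {"linear":[0.1724,0.0347,0.035],"delta_rot":[0,0,0],"fingers":215}
  ]
}}

```text
time: 15.95
tool_pos: [0.5505, 0.0634, 0.102]
tool_rot: [0.0, 0.707, 0.708, 0.0]
contact_force: [-0.1, 0.2, 0.2]
gripper_width: 0.277
```

```bash
python3 - <<'E'
from h import *
plan([.551,.062,.070],90)
E
```

```text
t 15.95 pos [0.5505 0.0634 0.102 ] yaw 90.07 w 0.277 F [-0.1  0.2  0.2]
lin [-0.0014  0.0005  0.032 ] rot [0.01 0.   0.07]
```

{"name": "apply_moves", "arguments": {
  "commands": [
    {"linear":[-0.0005,0.0003,0.005],"delta_rot":[0,0,0],"fingers":215},
    {"linear":[-0.001,0.0005,0.013],"delta_rot":[0,0,0],"fingers":215},
    {"linear":[-0.001,0.0005,0.021],"delta_rot":[0,0,0],"fingers":215},
    {"linear":[-0.001,0.0005,0.027],"delta_rot":[0,0,0],"fingers":215},
    {"linear":[-0.001,0.0005,0.031],"delta_rot":[0,0,0],"fingers":215},
    {"linear":[-0.001,0.0005,0.031],"delta_rot":[0,0,0],"fingers":215},
    {"linear":[-0.001,0.0005,0.031],"delta_rot":[0,0,0],"fingers":215},
    {"linear":[-0.001,0.0005,0.031],"delta_rot":[0,0,0],"fingers":215}
  ]
}}

```text
time: 16.75
tool_pos: [0.5513, 0.0614, 0.0718]
tool_rot: [0.0, 0.707, 0.707, 0.0]
contact_force: [0.3, 0.9, -0.4]
gripper_width: 0.278
```

```bash
python3 - <<'E'
from h import *
plan([.551,.062,.054],90)
s=grab('scene','pics/s10.png')
crop(s,255,150,100,90,8,'pics/s10c.png')
p=state()['tool_pos']; K=lambda q:((q-np.array([255,150])+.5)*8).round(0)
print('nominal base',K(proj('scene',[p[0],p[1],p[2]-.018])))
print('pocket floor/rim app', K(proj('scene',[.5493,.0565,.036])),K(proj('scene',[.5493,.0565,.048])))
E
```

```text
t 16.75 pos [0.5513 0.0614 0.0718] yaw 90.02 w 0.278 F [ 0.3  0.9 -0.4]
lin [ 0.0006 -0.0003  0.0178] rot [0.05 0.   0.02]
nominal base [382. 563.]
pocket floor/rim app [383. 620.] [383. 590.]
```

View pics/s10c.png

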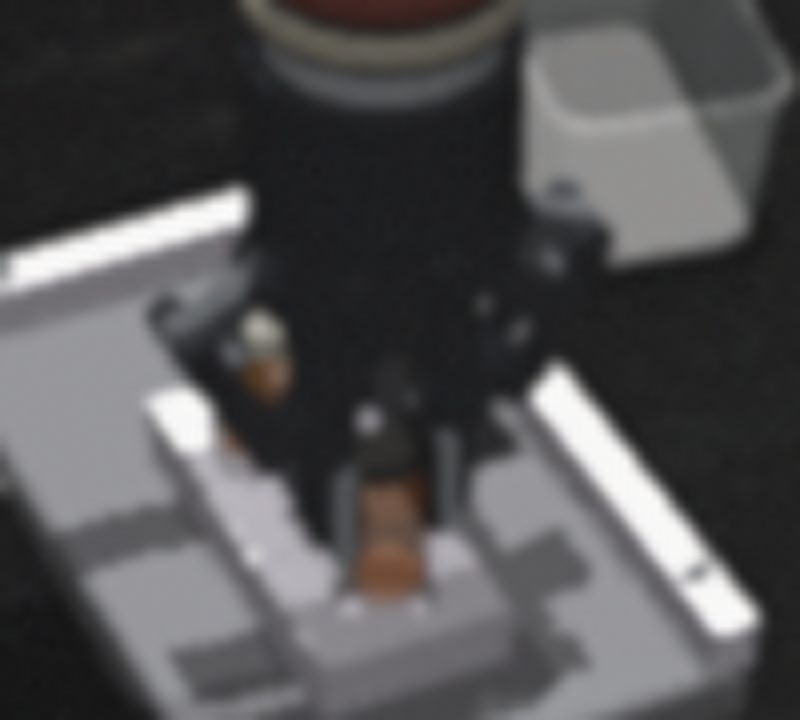

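```bash
python3 - <<'E'
from h import *
T=lambda u,v:(255+(u+.5)/8-.5,150+(v+.5)/8-.5)
print(state()['tool_pos'],pix2('scene',T(390,570),.0538), pix2('scene',T(390,573),.0538))
print([pix2('scene',T(*u),.048) for u in ((318,672),(508,605),(148,402))])
E
```

```text
[0.55131105 0.06142637 0.07182813] [0.55225575 0.0576433  0.0538    ] [0.5517149  0.05649585 0.0538    ]
[array([0.51823953, 0.03358633, 0.048     ]), array([0.57962338, 0.03532184, 0.048     ]), array([0.51973366, 0.16221621, 0.048     ])]
```

{"name": "apply_moves", "arguments": {
  "commands": [
    {"linear":[-0.0005,-0.0008,0],"delta_rot":[0,0,0],"fingers":215},
    {"linear":[-0.0005,-0.0008,0.001],"delta_rot":[0,0,0],"fingers":215},
    {"linear":[-0.0005,-0.0008,0.0025],"delta_rot":[0,0,0],"fingers":215},
    {"linear":[-0.0005,-0.0008,0.004],"delta_rot":[0,0,0],"fingers":215},
    {"linear":[-0.0005,-0.0008,0.0055],"delta_rot":[0,0,0],"fingers":215},
    {"linear":[-0.0005,-0.0008,0.007],"delta_rot":[0,0,0],"fingers":215},
    {"linear":[-0.0005,-0.0008,0.0085],"delta_rot":[0,0,0],"fingers":215},
    {"linear":[-0.0005,-0.0008,0.0085],"delta_rot":[0,0,0],"fingers":215}
  ]
}}

```text
time: 17.6
tool_pos: [0.5505, 0.0612, 0.0629]
tool_rot: [0.0, 0.707, 0.707, 0.001]
contact_force: [1.9, 1.4, -0.2]
gripper_width: 0.274
```

{"name": "apply_moves", "arguments": {
  "commands": [
    {"linear":[0.0005,0.0004,0.001],"delta_rot":[0,0,0],"fingers":215},
    {"linear":[0.0005,0.0004,0.0025],"delta_rot":[0,0,0],"fingers":215},
    {"linear":[0.0005,0.0004,0.004],"delta_rot":[0,0,0],"fingers":215},
    {"linear":[0.0005,0.0004,0.0055],"delta_rot":[0,0,0],"fingers":215},
    {"linear":[0.0005,0.0004,0.007],"delta_rot":[0,0,0],"fingers":215},
    {"linear":[0.0005,0.0004,0.008],"delta_rot":[0,0,0],"fingers":215},
    {"linear":[0.0005,0.0004,0.0085],"delta_rot":[0,0,0],"fingers":215},
    {"linear":[0.0005,0.0004,0.0085],"delta_rot":[0,0,0],"fingers":215}
  ]
}}

```text
time: 18.4
tool_pos: [0.5505, 0.0615, 0.0543]
tool_rot: [-0.0, 0.707, 0.707, -0.0]
contact_force: [0.8, 1.3, 0.4]
gripper_width: 0.272
```

```bash
python3 - <<'E'
from h import *
plan([.551,.062,.054],90)
s=grab('scene','pics/s11.png')
crop(s,255,150,100,90,8,'pics/s11c.png')
E
```

```text
t 18.4 pos [0.5505 0.0615 0.0543] yaw 90.02 w 0.272 F [0.8 1.3 0.4]
lin [0.0005 0.0005 0.0003] rot [-0.01 -0.    0.02]
```

View pics/s11c.png

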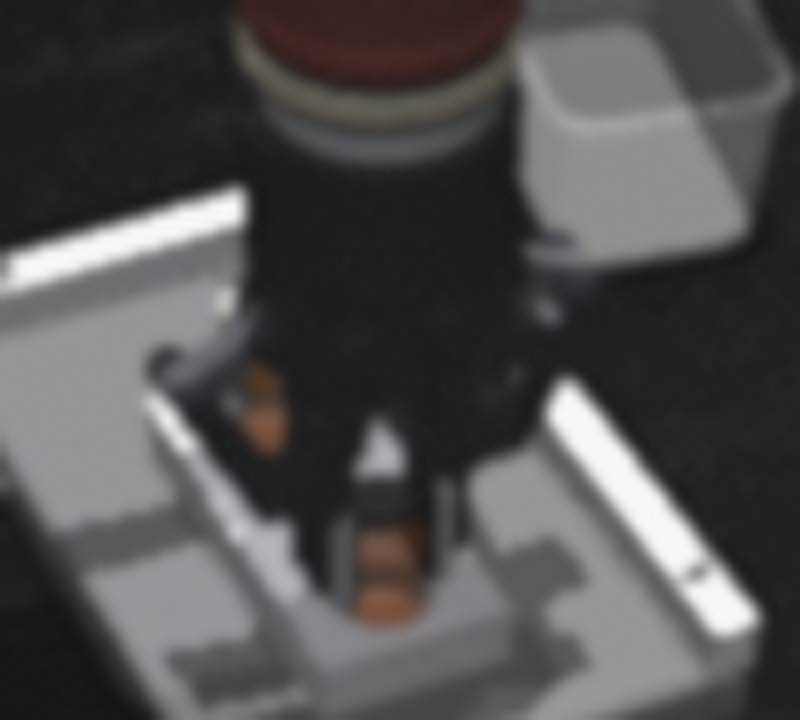

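Inside the pocket and nearly at the floor. I'll go 1 mm further down, then release and rise.

{"name": "apply_moves", "arguments": {
  "commands": [
    {"linear":[0,0,0.0005],"delta_rot":[0,0,0],"fingers":215},
    {"linear":[0,0,0.001],"delta_rot":[0,0,0],"fingers":215},
    {"linear":[0,0,0.0015],"delta_rot":[0,0,0],"fingers":215},
    {"linear":[0,0,0.0015],"delta_rot":[0,0,0],"fingers":215},
    {"linear":[0,0,0.0015],"delta_rot":[0,0,0],"fingers":190},
    {"linear":[0,0,0.0015],"delta_rot":[0,0,0],"fingers":160},
    {"linear":[0,0,0.0015],"delta_rot":[0,0,0],"fingers":130},
    {"linear":[0,0,0.0015],"delta_rot":[0,0,0],"fingers":110}
  ]
}}

```text
time: 19.25
tool_pos: [0.5502, 0.0613, 0.0523]
tool_rot: [-0.0, 0.707, 0.707, -0.0]
contact_force: [-0.4, 0.6, 0.9]
gripper_width: 0.57
```

{"name": "apply_moves", "arguments": {
  "commands": [
    {"linear":[0,0,0],"delta_rot":[0,0,0],"fingers":100},
    {"linear":[0,0,-0.005],"delta_rot":[0,0,0],"fingers":100},
    {"linear":[0,0,-0.02],"delta_rot":[0,0,0],"fingers":100},
    {"linear":[0,0,-0.05],"delta_rot":[0,0,0],"fingers":100},
    {"linear":[0,0,-0.08],"delta_rot":[0,0,0],"fingers":100},
    {"linear":[-0.02,0,-0.1],"delta_rot":[0,0,0],"fingers":100},
    {"linear":[-0.06,0,-0.11],"delta_rot":[0,0,0],"fingers":100},
    {"linear":[-0.11,0,-0.11],"delta_rot":[0,0,0],"fingers":100}
  ]
}}

```text
time: 20.05
tool_pos: [0.5525, -0.049, 0.1674]
tool_rot: [0.003, 0.706, 0.708, 0.002]
contact_force: [1.1, -0.5, -0.8]
gripper_width: 0.606
```

{"name": "apply_moves", "arguments": {
  "commands": [
    {"linear":[-0.05,0,0],"delta_rot":[0,0,0],"fingers":120},
    {"linear":[-0.09,0,0],"delta_rot":[0,0,0],"fingers":130},
    {"linear":[-0.09,0,0],"delta_rot":[0,0,0],"fingers":130},
    {"linear":[-0.09,0,0],"delta_rot":[0,0,0],"fingers":130},
    {"linear":[-0.09,0,0],"delta_rot":[0,0,0],"fingers":130},
    {"linear":[-0.09,0,0],"delta_rot":[0,0,0],"fingers":130},
    {"linear":[-0.09,0,0],"delta_rot":[0,0,0],"fingers":130},
    {"linear":[-0.09,0,0],"delta_rot":[0,0,0],"fingers":130}
  ]
}}

```text
time: 20.85
tool_pos: [0.5507, -0.1377, 0.1628]
tool_rot: [-0.0, 0.706, 0.708, -0.0]
contact_force: [0.6, 0.1, 0.3]
gripper_width: 0.491
```

```bash
python3 - <<'E'
from h import *
plan([.551,.102,.083],90)
s=grab('scene','pics/s12.png'); t=grab('top','pics/t12.png')
crop(s,235,150,120,110,6,'pics/s12c.png')
crop(t,190,185,130,95,6,'pics/t12c.png')
E
```

```text
t 20.85 pos [ 0.5507 -0.1377  0.1628] yaw 90.1 w 0.491 F [0.6 0.1 0.3]
lin [0.2397 0.0007 0.0798] rot [-0.  -0.   0.1]
```

View pics/s12c.png

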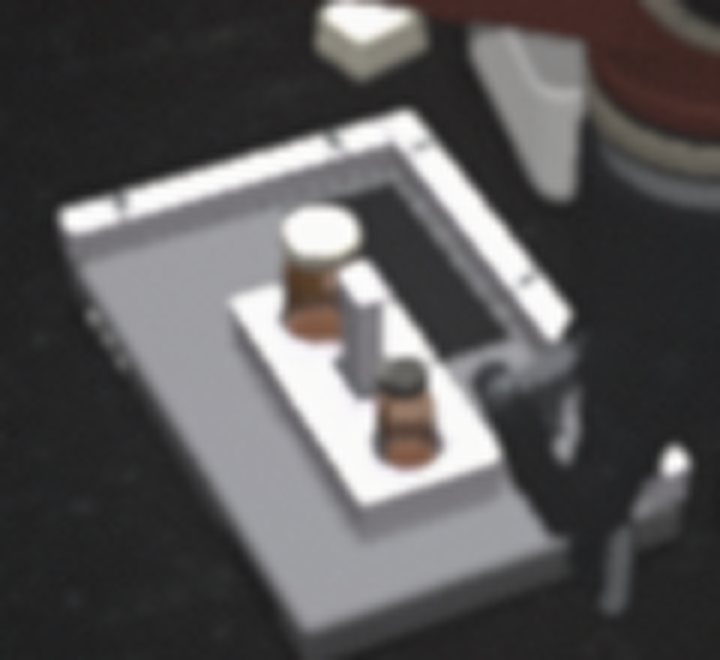

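View pics/t12c.png

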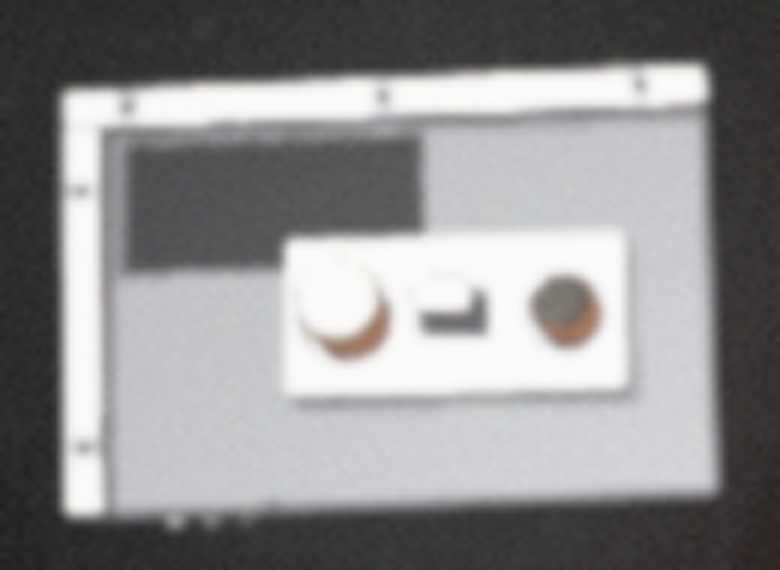

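Both bottles stand upright in their pockets: big at scene crop (320,270), small at (405,410). Next I take the grip, with the jaws along x.

{"name": "apply_moves", "arguments": {
  "commands": [
    {"linear":[0.03,0,0],"delta_rot":[0,0,0],"fingers":130},
    {"linear":[0.07,0,0],"delta_rot":[0,0,0],"fingers":130},
    {"linear":[0.11,0,0],"delta_rot":[0,0,0],"fingers":130},
    {"linear":[0.15,0,0],"delta_rot":[0,0,0],"fingers":130},
    {"linear":[0.19,0,0],"delta_rot":[0,0,0],"fingers":130},
    {"linear":[0.22,0,0.005],"delta_rot":[0,0,0],"fingers":130},
    {"linear":[0.2375,0,0.015],"delta_rot":[0,0,0],"fingers":130},
    {"linear":[0.2397,0,0.025],"delta_rot":[0,0,0],"fingers":130}
  ]
}}

```text
time: 21.75
tool_pos: [0.5505, 0.1031, 0.1377]
tool_rot: [0.0, 0.706, 0.708, 0.0]
contact_force: [0.5, -0.3, 0.4]
gripper_width: 0.492
```

{"name": "apply_moves", "arguments": {
  "commands": [
    {"linear":[0,0,0],"delta_rot":[0,0,0],"fingers":130},
    {"linear":[0,0,0.005],"delta_rot":[0,0,0],"fingers":130},
    {"linear":[0,0,0.01],"delta_rot":[0,0,0],"fingers":130},
    {"linear":[0,0,0.015],"delta_rot":[0,0,0],"fingers":130},
    {"linear":[0,0,0.02],"delta_rot":[0,0,0],"fingers":130},
    {"linear":[0,0,0.02],"delta_rot":[0,0,0],"fingers":130},
    {"linear":[0,0,0.02],"delta_rot":[0,0,0],"fingers":130},
    {"linear":[0,0,0.02],"delta_rot":[0,0,0],"fingers":130}
  ]
}}

```text
time: 22.55
tool_pos: [0.5507, 0.1011, 0.1181]
tool_rot: [0.0, 0.707, 0.707, 0.0]
contact_force: [0.1, 0.4, -0.4]
gripper_width: 0.489
```

```bash
python3 - <<'E'
from h import *
plan([.551,.102,.064],90.2)
s=grab('scene','pics/s13.png')
crop(s,255,140,100,90,8,'pics/s13c.png')
E
```

```text
t 22.55 pos [0.5507 0.1011 0.1181] yaw 90.02 w 0.489 F [ 0.1  0.4 -0.4]
lin [0.0009 0.0003 0.0541] rot [ 0.03 -0.   -0.18]
```

View pics/s13c.png

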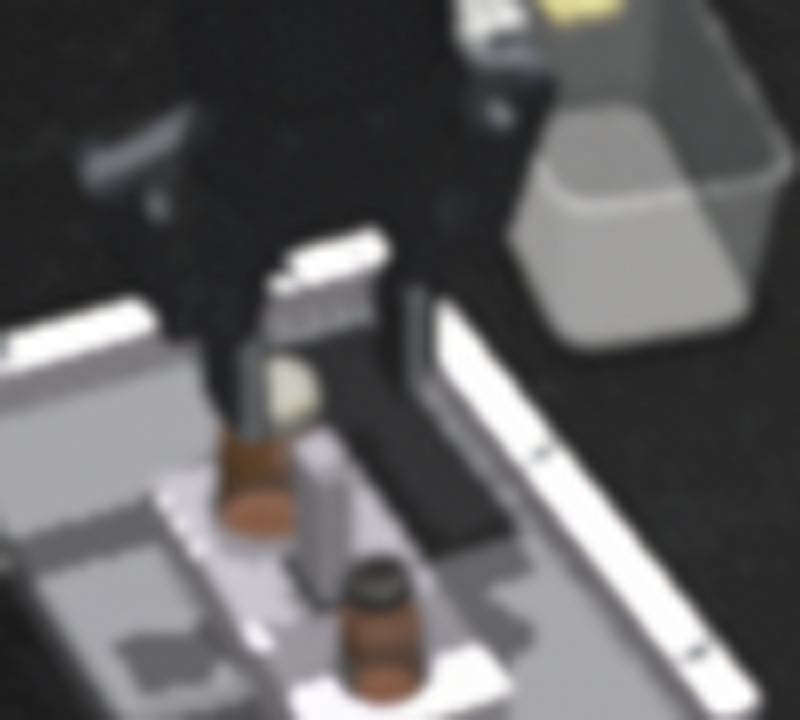

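{"name": "apply_moves", "arguments": {
  "commands": [
    {"linear":[0.0009,0.0003,0.006],"delta_rot":[0,0,-0.18],"fingers":130},
    {"linear":[0.0009,0.0003,0.014],"delta_rot":[0,0,-0.18],"fingers":130},
    {"linear":[0.0009,0.0003,0.022],"delta_rot":[0,0,-0.18],"fingers":130},
    {"linear":[0.0009,0.0003,0.03],"delta_rot":[0,0,-0.18],"fingers":130},
    {"linear":[0.0009,0.0003,0.038],"delta_rot":[0,0,-0.18],"fingers":130},
    {"linear":[0.0009,0.0003,0.046],"delta_rot":[0,0,-0.18],"fingers":130},
    {"linear":[0.0009,0.0003,0.051],"delta_rot":[0,0,-0.18],"fingers":130},
    {"linear":[0.0009,0.0003,0.053],"delta_rot":[0,0,-0.18],"fingers":140}
  ]
}}

```text
time: 23.4
tool_pos: [0.5504, 0.102, 0.0639]
tool_rot: [-0.0, 0.706, 0.708, -0.0]
contact_force: [-0.3, -0.1, 0.8]
gripper_width: 0.444
```

{"name": "apply_moves", "arguments": {
  "commands": [
    {"linear":[0,0,0],"delta_rot":[0,0,0],"fingers":160},
    {"linear":[0,0,0],"delta_rot":[0,0,0],"fingers":180},
    {"linear":[0,0,0],"delta_rot":[0,0,0],"fingers":195},
    {"linear":[0,0,0],"delta_rot":[0,0,0],"fingers":210},
    {"linear":[0,0,0],"delta_rot":[0,0,0],"fingers":225},
    {"linear":[0,0,0],"delta_rot":[0,0,0],"fingers":245},
    {"linear":[0,0,0],"delta_rot":[0,0,0],"fingers":255},
    {"linear":[0,0,0],"delta_rot":[0,0,0],"fingers":255}
  ]
}}

```text
time: 24.2
tool_pos: [0.5515, 0.1021, 0.0653]
tool_rot: [0.001, 0.706, 0.708, 0.001]
contact_force: [2.9, 0.5, -0.1]
gripper_width: 0.128
```

```bash
python3 - <<'E'
from h import *
plan([.6003,.1748,.065],90.75); print(state()['ft_torque'].round(2))
s=grab('scene','pics/s14.png');t=grab('top','pics/t14.png')
crop(s,255,140,100,90,8,'pics/s14c.png')
crop(t,190,185,130,95,6,'pics/t14c.png')
E
```

```text
t 24.2 pos [0.5515 0.1021 0.0653] yaw 90.2 w 0.128 F [ 2.9  0.5 -0.1]
lin [0.0726 0.0491 0.0004] rot [ 0.09 -0.   -0.55]
[-0.02 -0.41 -0.04]
```

View pics/s14c.png

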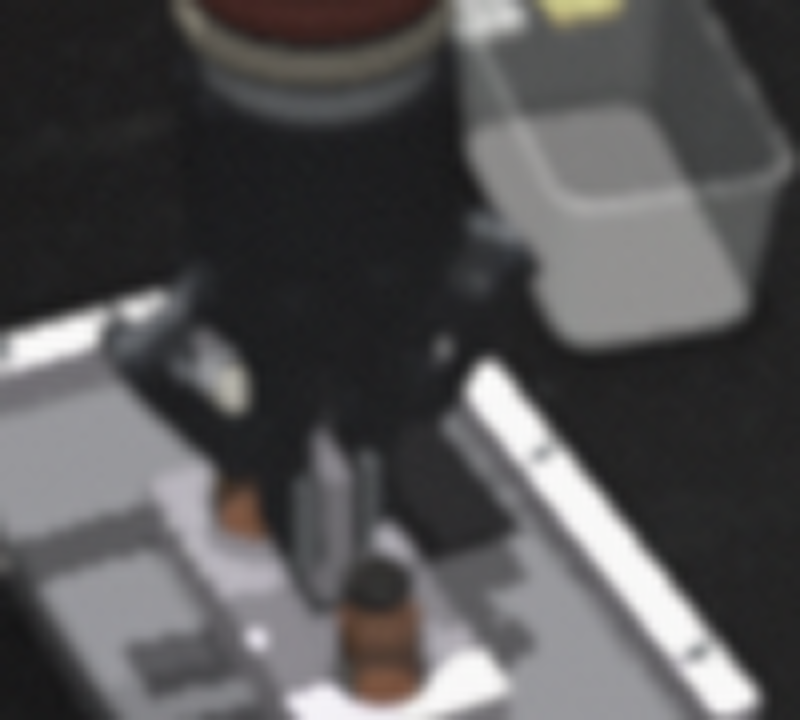

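View pics/t14c.png

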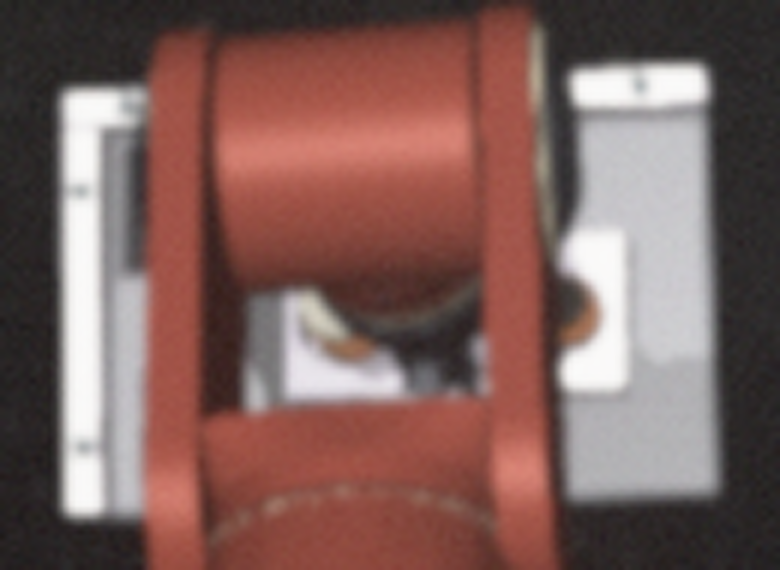

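{"name": "apply_moves", "arguments": {
  "commands": [
    {"linear":[0.003,0.002,0],"delta_rot":[0,0,-0.1],"fingers":255},
    {"linear":[0.009,0.006,0],"delta_rot":[0,0,-0.2],"fingers":255},
    {"linear":[0.017,0.0115,0],"delta_rot":[0,0,-0.3],"fingers":255},
    {"linear":[0.026,0.0175,0],"delta_rot":[0,0,-0.4],"fingers":255},
    {"linear":[0.035,0.0235,0],"delta_rot":[0,0,-0.5],"fingers":255},
    {"linear":[0.044,0.0295,0],"delta_rot":[0,0,-0.55],"fingers":255},
    {"linear":[0.051,0.034,0],"delta_rot":[0,0,-0.55],"fingers":255},
    {"linear":[0.055,0.037,0],"delta_rot":[0,0,-0.55],"fingers":255}
  ]
}}

```text
time: 25.1
tool_pos: [0.587, 0.1564, 0.0653]
tool_rot: [-0.0, 0.702, 0.712, -0.002]
contact_force: [-4.4, -5.7, 7.9]
gripper_width: 0.132
```

```bash
python3 - <<'E'
from h import *
plan([.6003,.1748,.065],90.75); print(state()['ft_torque'].round(2))
s=grab('scene','pics/s15.png');t=grab('top','pics/t15.png')
crop(s,240,130,110,90,7,'pics/s15c.png')
crop(t,190,185,130,95,6,'pics/t15c.png')
E
```

```text
t 25.1 pos [0.587  0.1564 0.0653] yaw 90.78 w 0.132 F [-4.4 -5.7  7.9]
lin [0.0182 0.0135 0.0002] rot [-0.18  0.16  0.03]
[-0.67  0.64  0.02]
```

View pics/s15c.png

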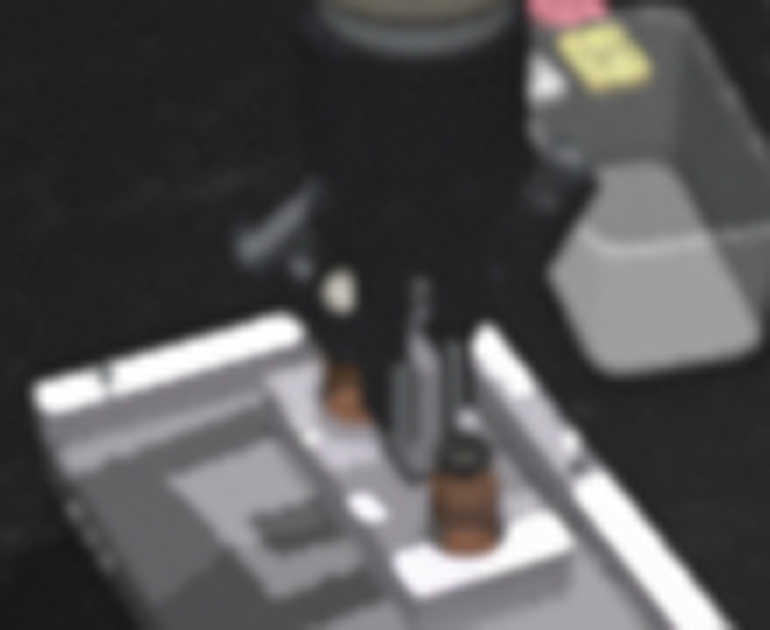

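View pics/t15c.png

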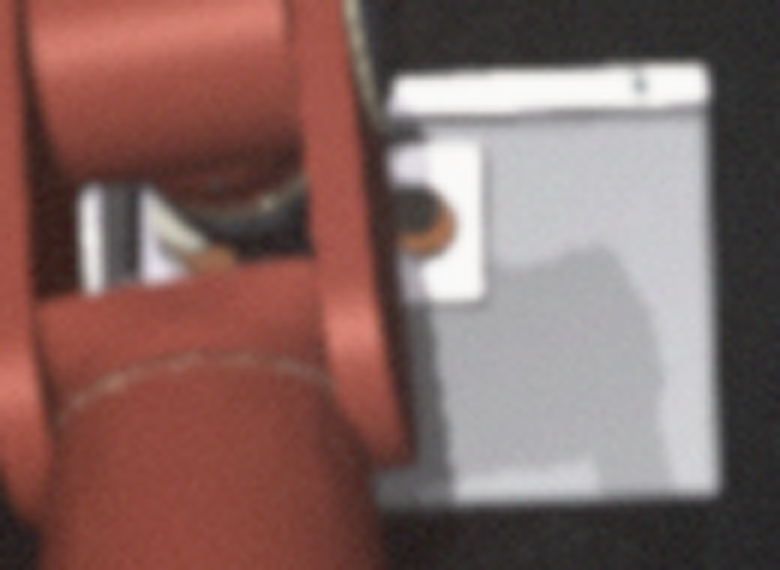

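{"name": "apply_moves", "arguments": {
  "commands": [
    {"linear":[0.002,0.0015,-0.0004],"delta_rot":[0,0,0],"fingers":255},
    {"linear":[0.005,0.0035,-0.0004],"delta_rot":[0,0,0],"fingers":255},
    {"linear":[0.008,0.0055,-0.0004],"delta_rot":[0,0,0],"fingers":255},
    {"linear":[0.011,0.0075,-0.0004],"delta_rot":[0,0,0],"fingers":255},
    {"linear":[0.013,0.009,-0.0004],"delta_rot":[0,0,0],"fingers":255},
    {"linear":[0.0145,0.01,-0.0004],"delta_rot":[0,0,0],"fingers":255},
    {"linear":[0.0145,0.01,-0.0004],"delta_rot":[0,0,0],"fingers":255},
    {"linear":[0.0145,0.01,-0.0004],"delta_rot":[0,0,0],"fingers":255}
  ]
}}

```text
time: 26.0
tool_pos: [0.5966, 0.1711, 0.0652]
tool_rot: [-0.0, 0.702, 0.712, -0.002]
contact_force: [-3.7, -3.6, 4.2]
gripper_width: 0.128
```

{"name": "apply_moves", "arguments": {
  "commands": [
    {"linear":[0,0.0005,-0.0002],"delta_rot":[0,0,0],"fingers":255},
    {"linear":[0,0.001,-0.0002],"delta_rot":[0,0,0],"fingers":255},
    {"linear":[0,0.0015,-0.0002],"delta_rot":[0,0,0],"fingers":255},
    {"linear":[0,0.002,-0.0002],"delta_rot":[0,0,0],"fingers":255},
    {"linear":[0,0.0025,-0.0002],"delta_rot":[0,0,0],"fingers":255},
    {"linear":[0,0.003,-0.0002],"delta_rot":[0,0,0],"fingers":255},
    {"linear":[0,0.003,-0.0002],"delta_rot":[0,0,0],"fingers":255},
    {"linear":[0,0.003,-0.0002],"delta_rot":[0,0,0],"fingers":255}
  ]
}}

```text
time: 26.8
tool_pos: [0.5983, 0.1717, 0.0654]
tool_rot: [-0.002, 0.702, 0.712, -0.002]
contact_force: [-7.2, -2.4, 7.6]
gripper_width: 0.13
```

```bash
python3 - <<'E'
from h import *
plan([.6003,.1748,.065],90.75); print(state()['ft_torque'].round(2))
E
```

```text
t 26.8 pos [0.5983 0.1717 0.0654] yaw 90.76 w 0.13 F [-7.2 -2.4  7.6]
lin [0.0031 0.002  0.0004] rot [-0.34  0.05  0.01]
[-0.33  1.11 -0.  ]
```

{"name": "apply_moves", "arguments": {
  "commands": [
    {"linear":[0,0.0003,0],"delta_rot":[0,0,0],"fingers":255},
    {"linear":[0,0.0006,0],"delta_rot":[0,0,0],"fingers":255},
    {"linear":[0,0.0009,0],"delta_rot":[0,0,0],"fingers":255},
    {"linear":[0,0.0012,0],"delta_rot":[0,0,0],"fingers":255},
    {"linear":[0,0.0015,0],"delta_rot":[0,0,0],"fingers":255},
    {"linear":[0,0.0015,0],"delta_rot":[0,0,0],"fingers":255},
    {"linear":[0,0.0015,0],"delta_rot":[0,0,0],"fingers":255},
    {"linear":[0,0.0015,0],"delta_rot":[0,0,0],"fingers":255}
  ]
}}

```text
time: 27.6
tool_pos: [0.5996, 0.172, 0.0654]
tool_rot: [-0.002, 0.702, 0.712, -0.002]
contact_force: [-7.9, -1.0, 9.1]
gripper_width: 0.131
```

```bash
python3 - <<'E'
from h import *
plan([.6003,.1748,.065],90.75); print(state()['ft_torque'].round(2))
E
```

```text
t 27.6 pos [0.5996 0.172  0.0654] yaw 90.77 w 0.131 F [-7.9 -1.   9.1]
lin [0.0028 0.0007 0.0004] rot [-0.37  0.03  0.02]
[-0.21  1.2   0.  ]
```

{"name": "apply_moves", "arguments": {
  "commands": [
    {"linear":[0,0.0003,-0.0003],"delta_rot":[0,0,0],"fingers":255},
    {"linear":[0,0.0006,-0.0005],"delta_rot":[0,0,0],"fingers":255},
    {"linear":[0,0.0009,-0.0005],"delta_rot":[0,0,0],"fingers":255},
    {"linear":[0,0.0012,-0.0005],"delta_rot":[0,0,0],"fingers":255},
    {"linear":[0,0.0015,-0.0005],"delta_rot":[0,0,0],"fingers":255},
    {"linear":[0,0.0018,-0.0005],"delta_rot":[0,0,0],"fingers":255},
    {"linear":[0,0.002,-0.0005],"delta_rot":[0,0,0],"fingers":255},
    {"linear":[0,0.002,-0.0005],"delta_rot":[0,0,0],"fingers":255}
  ]
}}

```text
time: 28.4
tool_pos: [0.6014, 0.1721, 0.0654]
tool_rot: [-0.002, 0.702, 0.712, -0.003]
contact_force: [-7.8, -1.1, 7.5]
gripper_width: 0.128
```

```bash
python3 - <<'E'
from h import *
plan([.6003,.1748,.065],90.75); print(state()['ft_torque'].round(2))
E
```

```text
t 28.4 pos [0.6014 0.1721 0.0654] yaw 90.77 w 0.128 F [-7.8 -1.1  7.5]
lin [ 0.0027 -0.0011  0.0004] rot [-0.4   0.01  0.02]
[-0.09  1.09 -0.05]
```

{"name": "apply_moves", "arguments": {
  "commands": [
    {"linear":[0,0.0003,-0.0003],"delta_rot":[0,0,0],"fingers":255},
    {"linear":[0,0.0006,-0.0003],"delta_rot":[0,0,0],"fingers":255},
    {"linear":[0,0.0009,-0.0003],"delta_rot":[0,0,0],"fingers":255},
    {"linear":[0,0.0012,-0.0003],"delta_rot":[0,0,0],"fingers":255},
    {"linear":[0,0.0015,-0.0003],"delta_rot":[0,0,0],"fingers":255},
    {"linear":[0,0.0018,-0.0003],"delta_rot":[0,0,0],"fingers":255},
    {"linear":[0,0.002,-0.0003],"delta_rot":[0,0,0],"fingers":255},
    {"linear":[0,0.002,-0.0003],"delta_rot":[0,0,0],"fingers":255}
  ]
}}

```text
time: 29.2
tool_pos: [0.6015, 0.1721, 0.0655]
tool_rot: [-0.004, 0.702, 0.712, -0.004]
contact_force: [-14.2, -2.2, 11.1]
gripper_width: 0.13
```

```bash
python3 - <<'E'
from h import *
plan([.6003,.1748,.065],90.75); print(state()['ft_torque'].round(2))
s=grab('scene','pics/s16.png');t=grab('top','pics/t16.png')
crop(s,240,130,110,90,7,'pics/s16c.png')
crop(t,240,185,80,60,10,'pics/t16c.png')
E
```

```text
t 29.2 pos [0.6015 0.1721 0.0655] yaw 90.78 w 0.13 F [-14.2  -2.2  11.1]
lin [ 0.0027 -0.0012  0.0005] rot [-0.68  0.04  0.03]
[-0.15  2.13  0.  ]
```

View pics/s16c.png

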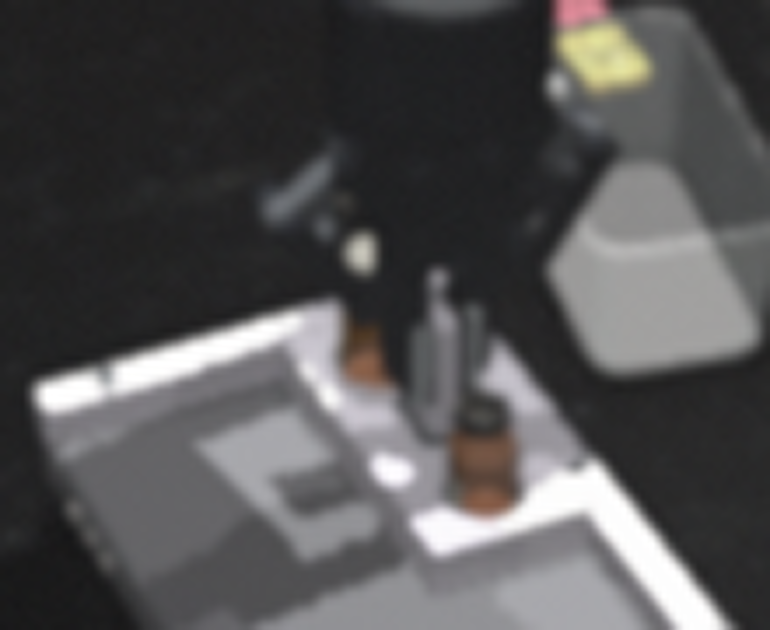

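View pics/t16c.png

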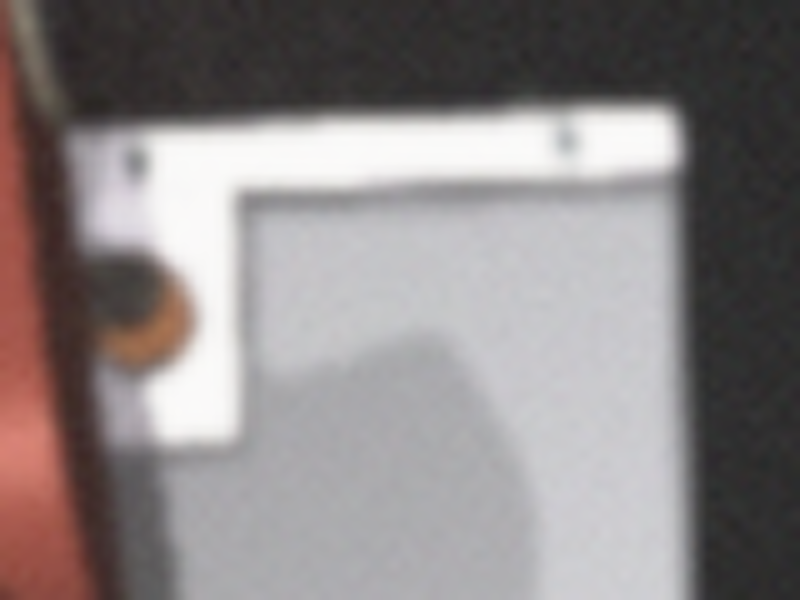

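{"name": "apply_moves", "arguments": {
  "commands": [
    {"linear":[0,0,-0.0002],"delta_rot":[-0.2,0,0],"fingers":255},
    {"linear":[0,0,-0.0004],"delta_rot":[-0.4,0,0],"fingers":255},
    {"linear":[0.0004,0,-0.0004],"delta_rot":[-0.6,0,0],"fingers":255},
    {"linear":[0.0008,0,-0.0004],"delta_rot":[-0.7,0,0],"fingers":255},
    {"linear":[0.0012,0,-0.0004],"delta_rot":[-0.7,0,0],"fingers":255},
    {"linear":[0.0016,0,-0.0004],"delta_rot":[-0.7,0,0],"fingers":255},
    {"linear":[0.002,0,-0.0004],"delta_rot":[-0.7,0,0],"fingers":255},
    {"linear":[0.002,0,-0.0004],"delta_rot":[-0.7,0,0],"fingers":255}
  ]
}}

```text
time: 30.1
tool_pos: [0.6014, 0.1721, 0.0653]
tool_rot: [0.001, 0.702, 0.712, -0.002]
contact_force: [-11.7, -8.8, 9.9]
gripper_width: 0.133
```

```bash
python3 - <<'E'
from h import *
plan([.6003,.1748,.065],90.75); print(state()['ft_torque'].round(2))
E
```

```text
t 30.1 pos [0.6014 0.1721 0.0653] yaw 90.77 w 0.133 F [-11.7  -8.8   9.9]
lin [ 0.0027 -0.001   0.0003] rot [-0.03  0.25  0.02]
[-1.02  2.11  0.05]
```

{"name": "apply_moves", "arguments": {
  "commands": [
    {"linear":[0.0003,0,-0.0003],"delta_rot":[0,0,0],"fingers":255},
    {"linear":[0.0006,0,-0.0005],"delta_rot":[0,0,0],"fingers":255},
    {"linear":[0.0009,0,-0.0006],"delta_rot":[0,0,0],"fingers":255},
    {"linear":[0.0012,0,-0.0006],"delta_rot":[0,0,0],"fingers":255},
    {"linear":[0.0015,0,-0.0006],"delta_rot":[0,0,0],"fingers":255},
    {"linear":[0.0018,0,-0.0006],"delta_rot":[0,0,0],"fingers":255},
    {"linear":[0.002,0,-0.0006],"delta_rot":[0,0,0],"fingers":255},
    {"linear":[0.002,0,-0.0006],"delta_rot":[0,0,0],"fingers":255}
  ]
}}

```text
time: 30.9
tool_pos: [0.6014, 0.1724, 0.0655]
tool_rot: [0.002, 0.702, 0.712, -0.003]
contact_force: [-12.3, -12.5, 8.3]
gripper_width: 0.133
```

```bash
python3 - <<'E'
from h import *
plan([.6003,.1748,.065],90.75); print(state()['ft_torque'].round(2))
s=grab('scene','pics/s17.png');t=grab('top','pics/t17.png')
crop(s,240,130,110,90,7,'pics/s17c.png')
crop(t,190,185,80,60,10,'pics/t17c.png')
E
```

```text
t 30.9 pos [0.6014 0.1724 0.0655] yaw 90.76 w 0.133 F [-12.3 -12.5   8.3]
lin [ 0.0025 -0.001   0.0005] rot [-0.05  0.43  0.01]
[-1.78  2.1   0.  ]
```

View pics/s17c.png

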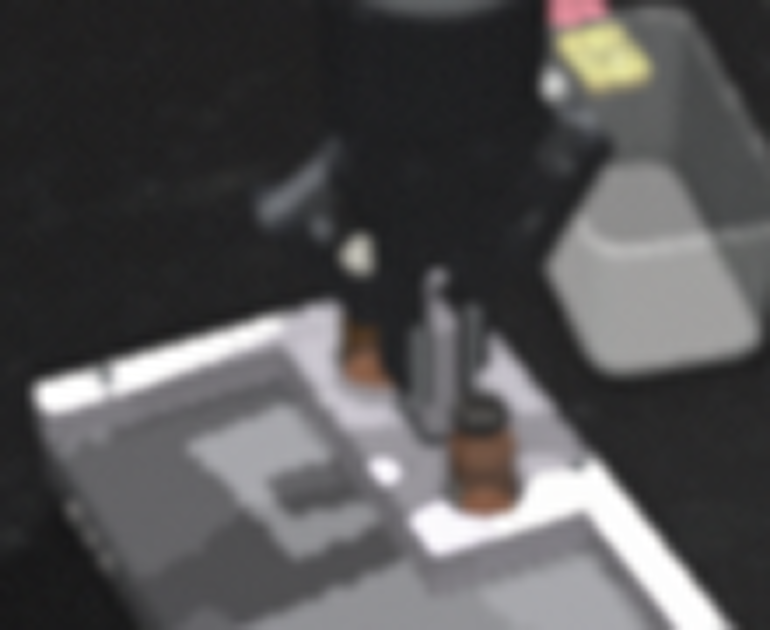

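View pics/t17c.png

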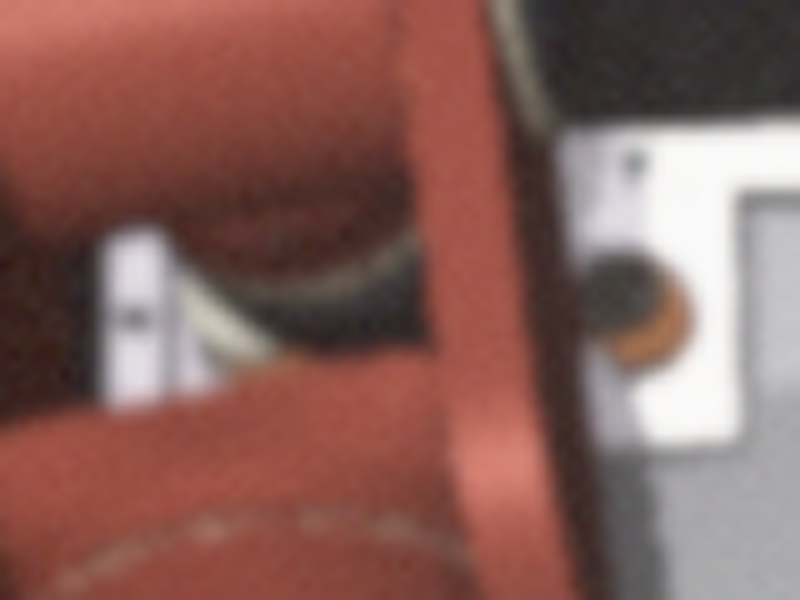

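{"name": "apply_moves", "arguments": {
  "commands": [
    {"linear":[0,-0.0008,-0.0002],"delta_rot":[0,0.2,0],"fingers":255},
    {"linear":[0,-0.0016,-0.0003],"delta_rot":[0,0.4,0],"fingers":255},
    {"linear":[0.0004,-0.0016,-0.0003],"delta_rot":[0,0.4,0],"fingers":255},
    {"linear":[0.0008,-0.0016,-0.0003],"delta_rot":[0,0.4,0],"fingers":255},
    {"linear":[0.0012,-0.0016,-0.0003],"delta_rot":[0,0.4,0],"fingers":255},
    {"linear":[0.0012,-0.0016,-0.0003],"delta_rot":[0,0.4,0],"fingers":255},
    {"linear":[0.0012,-0.0016,-0.0003],"delta_rot":[0,0.4,0],"fingers":255},
    {"linear":[0.0012,-0.0016,-0.0003],"delta_rot":[0,0.4,0],"fingers":255}
  ]
}}

```text
time: 31.8
tool_pos: [0.6012, 0.1752, 0.0653]
tool_rot: [0.0, 0.702, 0.712, 0.002]
contact_force: [-4.5, -4.9, 1.7]
gripper_width: 0.129
```

```bash
python3 - <<'E'
from h import *
plan([.6003,.1748,.065],90.75); print(state()['ft_torque'].round(2))
t=grab('top','pics/t18.png')
crop(t,190,185,80,60,10,'pics/t18c.png')
E
```

```text
t 31.8 pos [0.6012 0.1752 0.0653] yaw 90.78 w 0.129 F [-4.5 -4.9  1.7]
lin [-0.0004 -0.0009  0.0003] rot [ 0.22 -0.14  0.03]
[-1.14  0.99  0.05]
```

View pics/t18c.png

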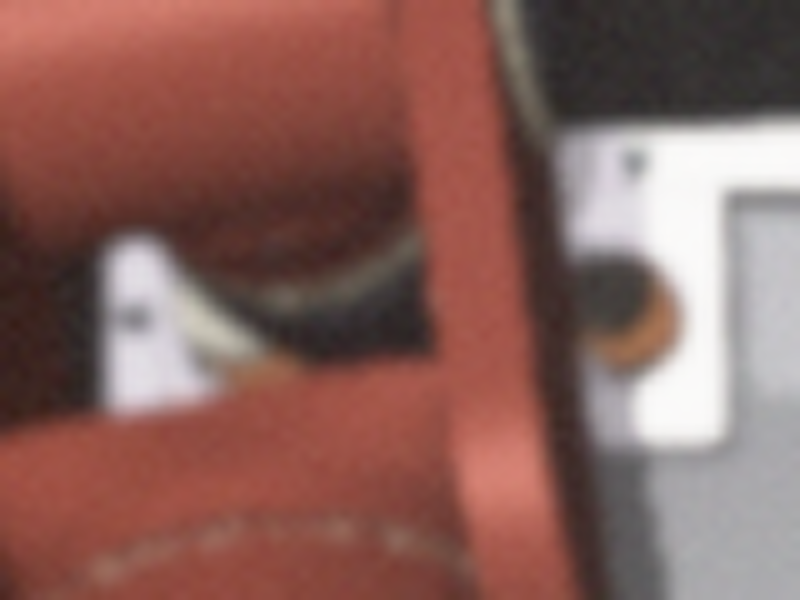

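The gap at the left stop (crop x≈168) has closed. I'll build up the push on both stops.

{"name": "apply_moves", "arguments": {
  "commands": [
    {"linear":[0.0003,0,0],"delta_rot":[0,0,0],"fingers":255},
    {"linear":[0.0006,0,0],"delta_rot":[0,0,0],"fingers":255},
    {"linear":[0.0009,0,0],"delta_rot":[0,0,0],"fingers":255},
    {"linear":[0.0012,0,0],"delta_rot":[0,0,0],"fingers":255},
    {"linear":[0.0015,0,0],"delta_rot":[0,0,0],"fingers":255},
    {"linear":[0.0018,0,0],"delta_rot":[0,0,0],"fingers":255},
    {"linear":[0.002,0,0],"delta_rot":[0,0,0],"fingers":255},
    {"linear":[0.002,0,0],"delta_rot":[0,0,0],"fingers":255}
  ]
}}

```text
time: 32.65
tool_pos: [0.6012, 0.1752, 0.0653]
tool_rot: [0.002, 0.702, 0.712, 0.001]
contact_force: [-4.5, -12.5, 2.0]
gripper_width: 0.135
```

```bash
python3 - <<'E'
from h import *
plan([.6003,.1748,.065],90.75); print(state()['ft_torque'].round(2))
E
```

```text
t 32.65 pos [0.6012 0.1752 0.0653] yaw 90.77 w 0.135 F [ -4.5 -12.5   2. ]
lin [-0.0003 -0.0009  0.0003] rot [0.18 0.07 0.02]
[-2.02  1.02  0.04]
```

{"name": "apply_moves", "arguments": {
  "commands": [
    {"linear":[0,0.0004,0],"delta_rot":[0,0,0],"fingers":255},
    {"linear":[0,0.0008,0],"delta_rot":[0,0,0],"fingers":255},
    {"linear":[0,0.0012,0],"delta_rot":[0,0,0],"fingers":255},
    {"linear":[0.0002,0.0016,0],"delta_rot":[0,0,0],"fingers":255},
    {"linear":[0.0004,0.002,0],"delta_rot":[0,0,0],"fingers":255},
    {"linear":[0.0006,0.0024,0],"delta_rot":[0,0,0],"fingers":255},
    {"linear":[0.0006,0.0026,0],"delta_rot":[0,0,0],"fingers":255},
    {"linear":[0.0006,0.0026,0],"delta_rot":[0,0,0],"fingers":255}
  ]
}}

```text
time: 33.45
tool_pos: [0.6013, 0.1752, 0.0653]
tool_rot: [-0.0, 0.702, 0.712, -0.002]
contact_force: [-14.8, -16.1, 10.4]
gripper_width: 0.133
```

```bash
python3 - <<'E'
from h import *
plan([.6003,.1748,.065],90.75); print(state()['ft_torque'].round(2))
s=grab('scene','pics/s19.png');t=grab('top','pics/t19.png')
crop(s,240,130,110,90,7,'pics/s19c.png')
crop(t,190,185,130,95,6,'pics/t19c.png')
E
```

```text
t 33.45 pos [0.6013 0.1752 0.0653] yaw 90.78 w 0.133 F [-14.8 -16.1  10.4]
lin [-0.0004 -0.001   0.0003] rot [-0.22  0.16  0.03]
[-2.39  2.34  0.01]
```

View pics/s19c.png

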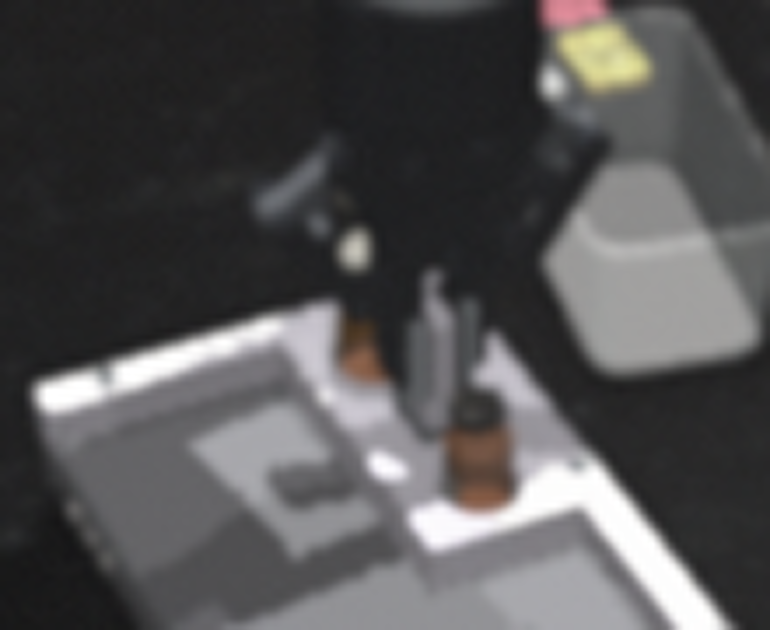

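View pics/t19c.png

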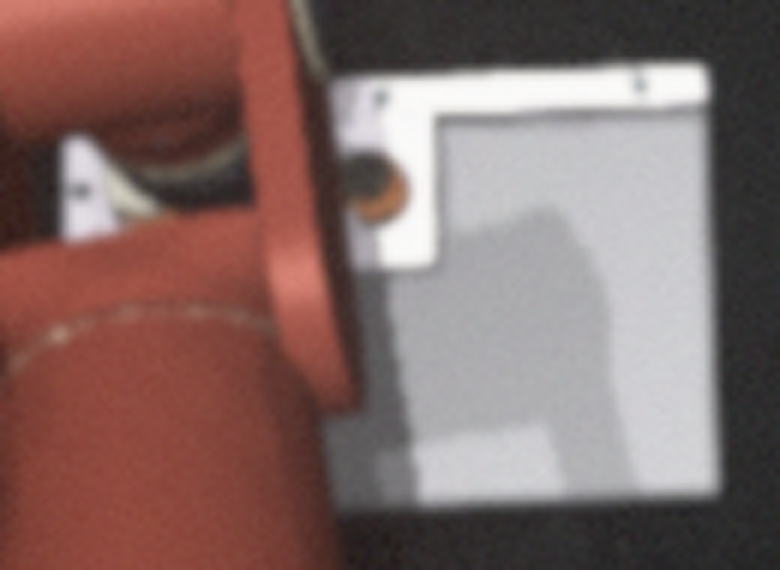

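{"name": "apply_moves", "arguments": {
  "commands": [
    {"linear":[0,0,0],"delta_rot":[-0.1,0.1,0],"fingers":255},
    {"linear":[0,0,-0.0002],"delta_rot":[-0.2,0.15,0],"fingers":255},
    {"linear":[0,0,-0.0002],"delta_rot":[-0.2,0.15,0],"fingers":255},
    {"linear":[0,0,-0.0002],"delta_rot":[-0.2,0.15,0],"fingers":255},
    {"linear":[0,0,-0.0002],"delta_rot":[-0.2,0.15,0],"fingers":255},
    {"linear":[0,0,-0.0002],"delta_rot":[-0.2,0.15,0],"fingers":255},
    {"linear":[0,0,-0.0002],"delta_rot":[-0.2,0.15,0],"fingers":255},
    {"linear":[0,0,-0.0002],"delta_rot":[-0.2,0.15,0],"fingers":255}
  ]
}}

```text
time: 34.35
tool_pos: [0.6013, 0.1753, 0.0654]
tool_rot: [0.0, 0.702, 0.712, -0.0]
contact_force: [-13.9, -14.8, 9.4]
gripper_width: 0.128
```

```bash
python3 - <<'E'
from h import *
plan([.6003,.1748,.065],90.75); print(state()['ft_torque'].round(2))
s=grab('scene','pics/s20.png')
plan([.6003,.1748,.065],90.75)
E
```

```text
t 34.35 pos [0.6013 0.1753 0.0654] yaw 90.79 w 0.128 F [-13.9 -14.8   9.4]
lin [-0.0005 -0.001   0.0004] rot [-0.    0.01  0.04]
[-2.49  2.34  0.04]
t 34.4 pos [0.6013 0.1753 0.0653] yaw 90.79 w 0.133 F [-14.5 -15.3   9. ]
lin [-0.0004 -0.001   0.0003] rot [-0.01  0.01  0.04]
```

View pics/s20.png

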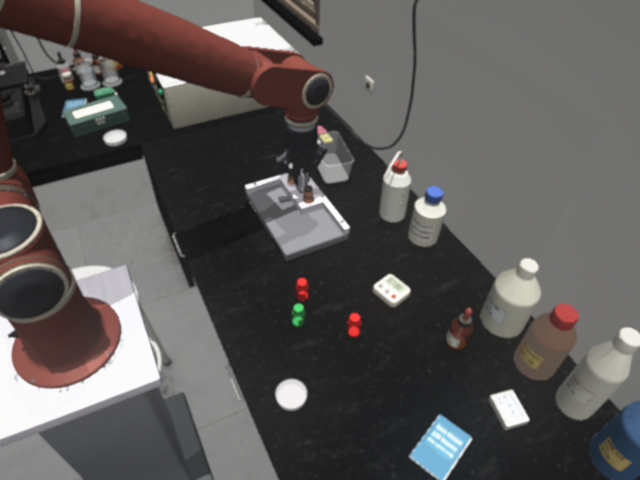

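```bash
python3 -c "
from plant import job_done; print(job_done())"
```

```text
the job is handed in; nothing more can be done
None
```

Both brown bottles are standing in the carrier, the bigger one in the wide pocket and the smaller one in the narrow pocket. The arm is holding the carrier against both stops. I handed the job in at about 34.4 s.

**Last checks:**
- **Push:** about 14.5 N on the far stop and 15.3 N on the left stop, friction included. Pushing the command 2–2.6 mm further raised the force without moving the carrier (TCP stayed at 0.6013, 0.1752–0.1753). With bed friction of up to about 8 N, the far stop carries at least about 6 N, and the left stop likely more.
- **Flush and flat:** the tool is tilted less than 0.05° and the twisting moment is about 0. The gap I could see at the left stop closed after I eased the far push and slid the carrier again. About 9 N still presses the carrier down on the bed.
- **Bottles:** both stood upright when last seen fully, before the carrier was moved. In the last pictures they are in their pockets, but the gripper hides part of the big one.
- **Bystanders:** the timer, dropper bottle, petri dish and the red and green look-alikes appear where they were.

**Disagreements:** the two cameras differed by about 3.5 mm in x and 5.5 mm in y. I worked from relative shifts and contact with the tool instead. The home position found by touch was within about 1 mm of the averaged camera estimate.

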